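# Tare the counting scale and pour in the brass spacers

### The job

Weigh in the brass spacers: with the weighing bowl empty on the scale, press the orange tare key fully down and let it up, then pour all eight spacers from their cup into the bowl, holding the cup clear of the bowl and leaving the key alone once there are spacers in it. Stand the empty cup back upright on the olive mat, with the bowl still in the middle of the pan, and leave the other cup and the screwdriver where they are.

Things in the scene. Friction and masses are not known exactly. Their poses are not given: they have to be found in the camera images.
- cup: Black plastic cup that holds the eight brass spacers, standing on the olive mat. Round, slightly flared: outside 52 mm across at the foot, 64 mm at the rim, 70 mm high, wall 3 mm, floor 4 mm thick, about 70 g empty. Origin: centre of its underside; z is its axis, up out of the mouth. An identical cup nearby holds white spacers.
- cup_rim (a point): Centre of the mouth of the cup of brass spacers, level with the rim, 70 mm above the cup's underside.
- bowl: White plastic weighing bowl standing loose on the scale's steel pan: 80 mm across the foot, 136 mm across the rim, 45 mm high, wall 3 mm, 160 g. Origin: centre of its underside; z is up.
- scale: Bench counting scale, fixed: white and grey housing 250 mm deep (its x) by 200 mm wide (its y), sloping key panel at its front (-x), steel pan 150 x 180 mm behind. Origin: centre of its footprint on the table. The bowl's rim is 115 mm above the table.
- pan (a point): Centre of the top of the scale's pan, 70 mm above the table and 43 mm behind (+x) the middle of the scale. Axes as the scale.
- tare_key (a joint): Stroke of the scale's tare key: 0 up, 0.005 m fully down. Sprung, it comes back up by itself: 1.5 N starts it and 4 N holds it fully down.
- tare_top (a point): Centre of the top of the orange tare key, the large one at the right (-y) of the scale's front panel: 24 x 26 mm, standing 8 mm proud of the panel when up. The panel and the key slope 0.2 rad, lower at the front; z of this point is the outward direction of the key.
- mat: Olive-brown bench mat, fixed, 360 mm (x) by 400 mm (y), 2 mm thick. Origin: centre of its underside, at table height; not rotated.
- nylon_cup: The other black cup, same size as the first, about 110 g, filled with white nylon spacers. Not to be used. Origin: centre of its underside.
- screwdriver: Screwdriver with a teal handle 200 mm long, lying on the mat. Bystander. Origin: its middle, on its underside; x along it, from handle to blade.
- spacer1: Brass hexagonal spacer number 1 of 8: 10 mm across flats, 20 mm long, about 13 g, x along its length, origin at its middle. Like the others it starts in the cup, and slides on the cup's smooth plastic only once the wall falls 15 to 25 degrees (friction 0.28 to 0.42), so tip the cup well past level and shake out what hangs; the eight together weigh about 1 N.
- spacer2: Brass spacer number 2, like spacer1, also in the cup.
- spacer3: Brass spacer number 3, like spacer1, also in the cup.
- spacer4: Brass spacer number 4, like spacer1, also in the cup.
- spacer5: Brass spacer number 5, like spacer1, also in the cup.
- spacer6: Brass spacer number 6, like spacer1, also in the cup.
- spacer7: Brass spacer number 7, like spacer1, also in the cup.
- spacer8: Brass spacer number 8, like spacer1, also in the cup.
Things that resemble listed ones, but are neither listed nor needed, are in the scene too. Leave any blue or purple look-alike of the bowl alone.

How it is judged:
By the outcome, as a careful person would: the job done as asked, in the order asked, and still so for the second after the job is handed in, with the robot touching nothing.
It also fails if it takes over 64 s, if anything falls off the work surface, if the arm or the gripper's body presses on something with over 40 N, if the wrist force passes 120 N, or if a joint passes its speed limit or range.

### The arm

A 6-joint arm with a two-finger parallel gripper is mounted at the origin on the work surface. World frame = base frame: x ahead of the robot, y to its left, z up, the work surface at z = 0. Lengths are in m, angles in rad, forces in N, time in s.
With the tool pointing down it reaches from about 0.35 to 0.775 m from the base axis. Payload 7.3 kg.
Tool frame: the origin (TCP) lies at the centre of the arm's flange, where the gripper is bolted on; the fingertips stand 178 mm ahead of it and the grasp point (between the pads) lies 159 mm ahead of it; z points along the fingers, y is the line along which they close (so a half turn about z gives the same grasp; the last joint's range is limited). The gripper opens to 92 mm and grips with 3 to 60 N. Pads are 19 mm wide; open, the fingers measure 130 mm over their backs; the gripper's body (75 mm by 190 mm) begins 47 mm behind the grasp point.
Start: joints at [1.106, 0.342, 1.524, -0, 1.275, -0.146], TCP at [0.165, 0.499, 0.405] pointing down, gripper open.
Joint ranges: [-2.53, 2.53], [-0.77, 2.02], [0.04, 2.7], [-1, 4.14], [0.28, 2.66], [-3.11, 3.11]. Speed limits (rad/s): [2.57, 2.57, 3.14, 3.14, 3.14, 3.14].

### API

Orientations are given as [roll, pitch, yaw] about the fixed x, y, z axes, in that order (R = Rz(yaw) Ry(pitch) Rx(roll)).
In Python, from cell import telemetry, vision, ticket gives the robot as it stands.
- The arm moves only by the shell command python3 -m crank 'ROWS' [FORCE]. ROWS is JSON, a list of rows, each a list of 5 numbers: the gripper command: -1 is shut, 1 is fully open, values between are in proportion, then the shift along the tool's x, y, z in mm, then the turn about the tool's z in rad. In form: [[fingers, dx, dy, dz, roll], ...]. A call has 1 to 12 rows; each row is the pose to reach, as a shift and turn from the pose commanded when the call began, along the tool's axes at that moment; what a row does not reach only later rows make up. A row lasts 1/12 s, in which the tool goes at most 41.7 mm and 7.16 degrees, less where a joint would pass 70% of its speed; a pose out of reach is approached as far as the arm can. A call with a gripper value outside its range is refused whole. The fingers move at their own pace and stop on an object; FORCE is the grip in N (left out, the last holds). Time passes only in rows, so rows that repeat a pose let the fingers close. It gives the time, the measured TCP pose, the force, the opening and the grip force at its end, in the units of the state.
- telemetry.observe(): the state, without advancing time (a new reading comes with each control period).
- vision.read_camera(name): name is "scene" or "side" or "wrist"; returns (picture, depth): 480x640x3 uint8, red, green, blue; 480x640 float32, m along the optical axis (not along the pixel's ray), 0 where there is no reading.
- vision.get_calibration(name): a dict with "camera_matrix" (3x3 intrinsics, pixels), "rvec" (rotation vector, rad) and "tvec" (3), from world to camera coordinates, as OpenCV has them. Camera axes: x right, y down, z forward; pixel columns grow to the right and rows downward; lengths in m; the calibration is good to about 2 mm. The wrist camera is an equidistant fisheye: a pixel r from the principal point sees the ray r / f radians off the axis. A picture is of the moment at which its call begins: read the wrist's pose just before it. get_calibration takes no time and is no camera call; for the wrist camera it gives the pose at the moment of the call.
- ticket.hand_in(): hands the job in; it is judged then, once.
The state is a dict: "time": time; "qpos": joint angles; "qvel": joint speeds; "joint_efforts": joint torques, N m; "tool_pos": TCP position; "tool_rot": TCP orientation; "contact_force": force on the tool from outside, world axes, zero at the start; "torque": the same for the moment, N m; "opening": finger opening in m; "grip_force": force on a finger pad.
Only numpy, scipy, OpenCV 4.12 (cv2) and the standard library are available. Lean on these libraries where they do the work, as an engineer would, in place of code of your own. Each camera call takes 0.05 s, during which the arm holds its last target. There are 200 camera calls.

## Working session

There is one attempt and no reset: what is moved stays moved. The work goes in short steps, Python scripts to look and compute and a shell command to move; the robot and the scene stay as the last step left them, time stands still between calls to the robot, and variables do not carry over. Pictures are saved under pics/ and viewed, at most 10 in all, crops included, and the job is handed in when it is done.

```bash
ls; mkdir -p pics; cat > h.py <<'E'
import numpy as np, cv2
from cell import telemetry, vision
def cast(cal,u,v,z):
    K=np.array(cal["camera_matrix"],float);R,_=cv2.Rodrigues(np.array(cal["rvec"],float));t=np.array(cal["tvec"],float).ravel()
    d=R.T@np.linalg.inv(K)@np.array([u,v,1.]);c=-R.T@t
    return c+d*(z-c[2])/d[2]
def cloud(cal,dep):
    K=np.array(cal["camera_matrix"],float);R,_=cv2.Rodrigues(np.array(cal["rvec"],float));t=np.array(cal["tvec"],float).ravel()
    v,u=np.mgrid[:480,:640];p=np.stack([(u-K[0,2])/K[0,0]*dep,(v-K[1,2])/K[1,1]*dep,dep],-1)
    return (p-t)@R
E
python3 - <<'E'
from h import *
for n in("scene","side"):
    p,d=vision.read_camera(n); cv2.imwrite(f"pics/{n}0.png",p[...,::-1]); np.savez(f"{n}0.npz",p=p,d=d)
    c=vision.get_calibration(n); R,_=cv2.Rodrigues(np.array(c["rvec"],float)); print(n,-R.T@np.array(c["tvec"]).ravel(),R[2],np.array(c["camera_matrix"]).tolist())
print(telemetry.observe())
E
```

```text
pics
scene [0.92832827 0.12262684 0.88464515] [-0.4815304  -0.13430023 -0.86607847] [[442.1097889691324, 0.0, 318.270253021313], [0.0, 442.1097889691324, 246.39419360733615], [0.0, 0.0, 1.0]]
side [ 0.28840203 -0.66681319  0.8494965 ] [ 0.16725457  0.63505467 -0.75414287] [[507.3850320220426, 0.0, 320.6858125398583], [0.0, 507.3850320220426, 242.89443025052805], [0.0, 0.0, 1.0]]
{'time': 0.1, 'qpos': array([ 1.10598791e+00,  3.42636300e-01,  1.52489858e+00,  1.07272304e-05,
        1.27542454e+00, -1.45995490e-01]), 'qvel': array([-0.00069315, -0.00053768, -0.00135576, -0.00026018, -0.00062479,
        0.00027324]), 'joint_efforts': array([ 1.91052190e-03, -4.32004666e+01, -2.44695264e+01,  7.20566022e-02,
        5.25392080e-02, -2.68398458e-05]), 'tool_pos': array([0.1644768 , 0.49844441, 0.40413099]), 'tool_rot': array([-3.14024191e+00, -2.08984189e-04,  2.82277646e+00]), 'contact_force': array([-0.64148343,  0.60855195,  0.09107841]), 'torque': array([ 0.00488723, -0.01206899,  0.00394894]), 'grip_force': 0.0, 'opening': 0.09191388932118992}
```

View pics/scene0.png

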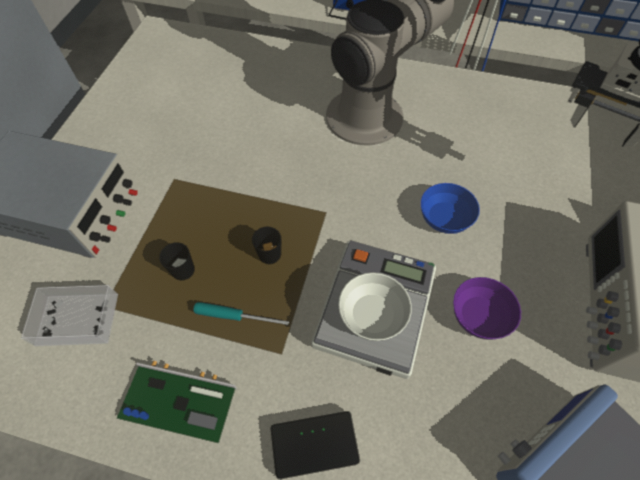

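View pics/side0.png

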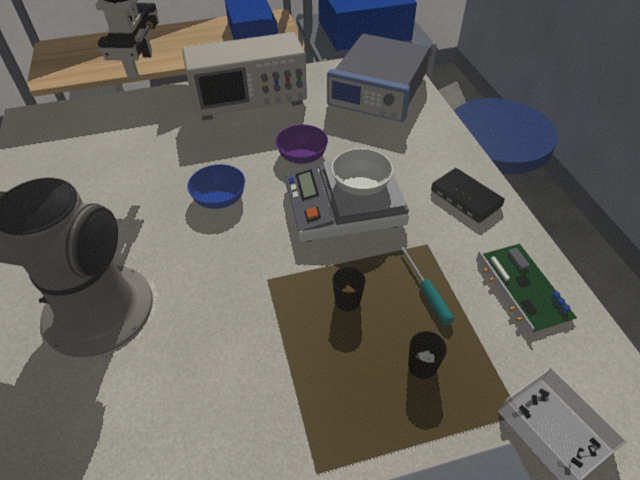

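The scene view shows the following:
- **Cups:** the cup with gold contents is at (267,245), and the look-alike with white contents is at (178,261).
- **Scale:** it has the white bowl at (375,307) and the orange tare key at (360,256).
- **Look-alikes to leave alone:** the blue bowl is at (450,207) and the purple bowl at (487,308).
- **Screwdriver:** it lies at (240,313).

The side view shows the same cups, brass at (348,288) and white at (427,355). I'll measure next and check the cup choice in a crop.

```bash
python3 - <<'E'
from h import *
S=np.load("scene0.npz");T=np.load("side0.npz");cs=vision.get_calibration("scene");ct=vision.get_calibration("side")
a=cv2.resize(S["p"][215:285,140:310],None,fx=4.5,fy=4,interpolation=cv2.INTER_CUBIC)
b=cv2.resize(T["p"][255:385,300:460],None,fx=2.3,fy=2.3,interpolation=cv2.INTER_CUBIC)
im=np.zeros((590,770,3),np.uint8);im[:280,:765]=a;im[285:285+b.shape[0],:b.shape[1]]=b[:305]
c=cv2.resize(S["p"][235:380,310:445],None,fx=2,fy=2);im[290:580,400:670]=c
cv2.imwrite("pics/crop1.png",im[...,::-1])
for nm,D,cal in(("scene",S,cs),("side",T,ct)):
    P=cloud(cal,D["d"]);p=D["p"].astype(int);hsv=cv2.cvtColor(D["p"],cv2.COLOR_RGB2HSV)
    x,y,z=P[...,0],P[...,1],P[...,2]; ok=D["d"]>0
    ws=ok&(x>.2)&(x<.9)&(abs(y)<.7)
    print(nm)
    # dark things 0.06..0.08 high: cup rims
    m=(ws&(z>.062)&(z<.08)&(p.max(-1)<60)).astype(np.uint8)
    n,l,st,ce=cv2.connectedComponentsWithStats(m)
    for i in range(1,n):
        if st[i,4]>25:
            q=P[l==i]; (cx,cy),r=cv2.minEnclosingCircle(q[:,:2].astype(np.float32)); print("rim",ce[i].round(),st[i,4],cx,cy,r,np.median(q[:,2]))
    m=(ws&(hsv[...,0]<14)&(hsv[...,1]>170)&(hsv[...,2]>120)).astype(np.uint8)
    n,l,st,ce=cv2.connectedComponentsWithStats(m)
    for i in range(1,n):
        if st[i,4]>40: q=P[l==i]; print("orange",ce[i].round(),st[i,4],np.median(q,0).round(4))
    m=(ws&(z>.107)&(z<.122)&(y>-.35)&(y<.3)&(p.min(-1)>100)).astype(np.uint8)
    n,l,st,ce=cv2.connectedComponentsWithStats(m)
    for i in range(1,n):
        if st[i,4]>60: q=P[l==i]; print("bowl",ce[i].round(),st[i,4],cv2.minEnclosingCircle(q[:,:2].astype(np.float32)),np.median(q[:,2]))
    m=ws&(z>.055)&(z<.075)&(p.max(-1)>80)
    q=P[m&(hsv[...,1]<60)];print("pan box",cv2.minAreaRect(q[:,:2].astype(np.float32)),len(q))
    m=ws&(hsv[...,0]>80)&(hsv[...,0]<95)&(hsv[...,1]>120)&(z<.05); q=P[m]; print("teal",q.mean(0),q.min(0),q.max(0))
    m=ws&(hsv[...,0]>10)&(hsv[...,0]<25)&(hsv[...,1]>110)&(z<.02); q=P[m]; print("mat",np.percentile(q,[.5,99.5],axis=0).round(3).tolist())
E
python3 -m crank 2>&1 | tail -5
```

```text
scene
rim [127. 183.] 48 0.4274994432926178 -0.4758991301059723 0.00865819863975048 0.07476219794990342
rim [118. 198.] 52 0.47078704833984375 -0.4772237539291382 0.009138486348092556 0.07396437889389708
rim [105. 219.] 60 0.5312884449958801 -0.477065771818161 0.009315836243331432 0.07436931011050932
rim [266. 239.] 220 0.48616823554039 -0.11516111344099045 0.03258022665977478 0.07009605391317836
rim [600. 256.] 271 0.34153246879577637 0.5727694034576416 0.07042314857244492 0.07067095785835849
rim [ 95. 236.] 66 0.5754989385604858 -0.477285772562027 0.009860252030193806 0.07400612556879575
rim [174. 255.] 251 0.5734819769859314 -0.29015645384788513 0.03320193290710449 0.06989112044910334
rim [600. 304.] 47 0.4608801603317261 0.5666895508766174 0.010336767882108688 0.07624964406104069
rim [600. 319.] 42 0.4927838146686554 0.565724790096283 0.009994753636419773 0.0752004382916314
rim [599. 333.] 28 0.5242781639099121 0.5618939399719238 0.007790920324623585 0.07328993211493953
rim [602. 350.] 43 0.5556986927986145 0.5666179060935974 0.009870590642094612 0.07650653828178443
rim [570. 406
[... 874 characters left out ...]
6440125 0.012333721853792667 0.07365902729474233
rim [348. 280.] 314 0.4862850606441498 -0.11470134556293488 0.03347499296069145 0.0701824276469389
rim [428. 347.] 356 0.5755155682563782 -0.29054296016693115 0.032608356326818466 0.07028567095959341
orange [312. 212.] 66 [0.4674 0.0852 0.0634]
bowl [361. 168.] 299 ((0.596147358417511, 0.13894975185394287), 0.06972339004278183) 0.11536446796122957
pan box ((0.6665688753128052, 0.1013152003288269), (0.4634561538696289, 1.173964500427246), 18.49186134338379) 2274
teal [ 0.64939983 -0.1807737   0.02603059] [ 0.63774604 -0.22481215  0.00999665] [ 0.6643292  -0.12798013  0.03209538]
mat [[0.368, -0.418, -0.001], [0.783, -0.05, 0.018]]
invalid input
```

View pics/crop1.png

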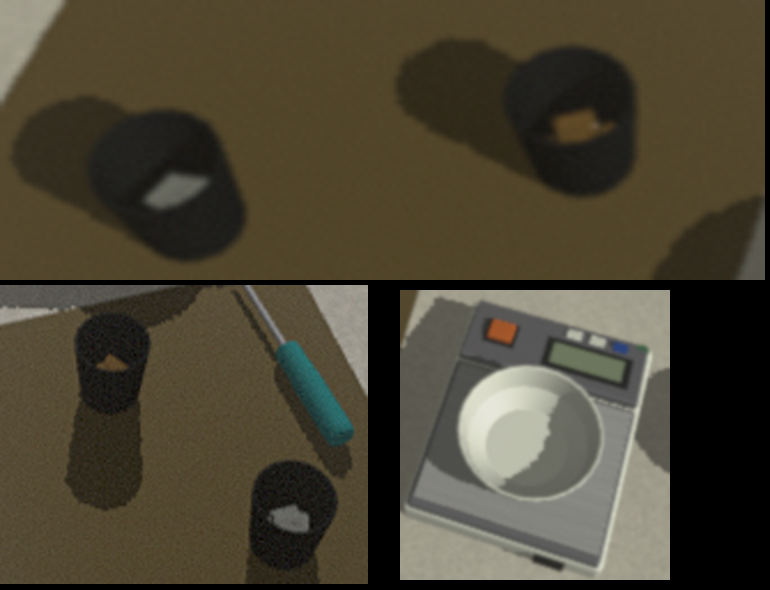

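Brass cup confirmed: gold contents at crop (575,125), rim centre about (0.486, -0.115), rim height 0.070. The other cup clearly holds white pieces. The bowl rim is at z 0.115 with radius 0.068, which matches the given size. Next I need the scale's yaw and the row shift to the tare key.

```bash
cat >> h.py <<'E'
from scipy.spatial.transform import Rotation as Ro
def go(x,y,z,yaw=None):
    s=telemetry.observe();R=Ro.from_euler("xyz",s["tool_rot"])
    d=R.as_matrix().T@(np.array([x,y,z])-s["tool_pos"])*1000
    print("shift mm",d.round(1),"roll",None if yaw is None else round(-((yaw-s["tool_rot"][2]+np.pi)%(2*np.pi)-np.pi),3), "t",s["time"])
E
python3 - <<'E'
from h import *
S=np.load("scene0.npz");cs=vision.get_calibration("scene");P=cloud(cs,S["d"]);x,y,z=np.moveaxis(P,-1,0)
m=(S["d"]>0)&(z>.025)&(z<.075)&(x>.42)&(x<.75)&(y>0.0)&(y<.27)
n,l,st,ce=cv2.connectedComponentsWithStats(m.astype(np.uint8));i=1+st[1:,4].argmax()
q=P[l==i]; print(cv2.minAreaRect(q[:,:2].astype(np.float32)),len(q))
for u,v,h in((347,243,.045),(315,345,.06),(434,258,.045),(409,374,.06)): print(cast(cs,u,v,h).round(3))
for u,v in((361,255),):print("key",cast(cs,u,v,.063))
go(.469,.0865,.28,2.95)
E
```

```text
((0.5591647624969482, 0.14143365621566772), (0.20021317899227142, 0.25676241517066956), 86.3449935913086) 7594
[0.437 0.051 0.045]
[0.681 0.045 0.06 ]
[0.425 0.241 0.045]
[0.689 0.227 0.06 ]
key [0.46855143 0.08827141 0.063     ]
shift mm [-418.3 -295.6  124.4] roll -0.127 t 0.1
```

```bash
python3 -m crank '[[-1,-38,-27,10,-0.02],[-1,-76,-54,20,-0.05],[-1,-114,-81,30,-0.07],[-1,-152,-108,40,-0.1],[-1,-190,-135,50,-0.12],[-1,-228,-162,60,-0.14],[-1,-266,-189,70,-0.17],[-1,-304,-216,80,-0.19],[-1,-342,-243,85,-0.22],[-1,-380,-270,90,-0.24],[-1,-418,-296,95,-0.255],[-1,-418,-296,105,-0.255]]'
python3 - <<'E'
from h import *
go(.469,.0865,.26,3.078)
E
```

```text
time: 1.1
tool_pos: [0.4564, 0.1024, 0.3064]
tool_rot: [3.141, 0.002, 3.078]
contact_force: [1.5, 1.6, 0.1]
opening: 0.0164
grip_force: 0.0
shift mm [-13.5 -15.1  46.4] roll 0.0 t 1.1
```

```bash
python3 -m crank '[[-1,0,0,25,0],[-1,0,0,45,0],[-1,0,0,52,0],[-1,0,0,52,0],[-1,0,0,52,0]]'
python3 - <<'E'
from h import *
go(.469,.0865,.2405,3.078)
p,d=vision.read_camera("side");cv2.imwrite("pics/s1.png",cv2.resize(p[120:250,250:410],None,fx=3,fy=3)[...,::-1])
E
```

```text
time: 1.52
tool_pos: [0.4553, 0.1048, 0.2543]
tool_rot: [3.142, -0.0, 3.078]
contact_force: [-0.2, 0.6, 0.6]
opening: 0.0006
grip_force: 0.0
shift mm [-14.8 -17.4  13.8] roll 0.0 t 1.5167
```

View pics/s1.png

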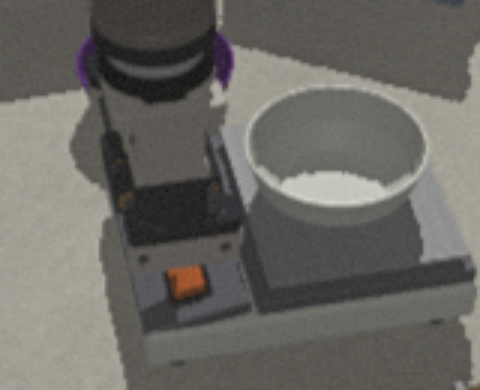

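The side crop shows the closed fingers standing short of the orange key at crop (187,282), left of it, and the bowl untouched at (335,150). I'll correct by the measured shift, then press.

```bash
python3 -m crank '[[-1,-15,-17,0,0],[-1,-15,-17,6,0],[-1,-15,-17,10,0],[-1,-15,-17,13,0],[-1,-15,-17,13,0]]'
python3 - <<'E'
from h import *
go(.469,.0865,.2405,3.078)
E
```

```text
time: 1.98
tool_pos: [0.469, 0.087, 0.2412]
tool_rot: [3.141, 0.001, 3.078]
contact_force: [0.5, 0.6, 2.7]
opening: 0.0003
grip_force: 1.0
shift mm [-0.  -0.5  0.7] roll 0.0 t 1.9833
```

Contact shows 2.7 N at the expected height. I'll press through the stroke.

```bash
python3 -m crank '[[-1,0,0,3,0],[-1,0,0,5,0],[-1,0,0,6,0],[-1,0,0,6,0]]'
```

```text
time: 2.32
tool_pos: [0.4696, 0.0868, 0.2365]
tool_rot: [3.141, 0.003, 3.078]
contact_force: [-1.0, 0.1, 14.6]
opening: 0.0003
grip_force: 7.2
```

```bash
python3 -m crank '[[-1,0,0,-10,0],[-1,0,0,-40,0],[-1,0,0,-80,0],[-1,0,0,-120,0]]'; python3 -m crank '[[1,-40,0,0,0],[1,-80,0,0,0],[1,-120,0,0,0],[1,-160,0,0,0],[1,-200,0,0,0],[1,-240,0,0,0],[1,-280,0,0,0],[1,-320,0,0,0],[1,-360,0,0,0],[1,-400,0,0,0],[1,-440,0,0,0],[1,-460,0,0,0]]'; python3 -c "
from cell import telemetry;print(telemetry.observe()['qpos'])"
```

```text
time: 2.65
tool_pos: [0.4684, 0.0867, 0.3556]
tool_rot: [-3.141, -0.004, 3.078]
contact_force: [2.2, 0.2, 0.4]
opening: 0.0004
grip_force: 0.0
time: 3.65
tool_pos: [0.8525, 0.0565, 0.3366]
tool_rot: [3.138, 0.015, 3.078]
contact_force: [-0.0, -0.1, 0.5]
opening: 0.076
grip_force: 0.0
[-0.02382107  1.21239333  0.03588728  0.00279982  1.87792773 -1.53042582]
```

```bash
python3 -m crank '[[1,-40,0,0,0],[1,-80,0,0,0],[1,-120,0,0,0],[1,-160,0,0,0],[1,-200,0,0,0],[1,-240,0,0,0]]'; python3 -c "
from cell import telemetry;s=telemetry.observe();print(s['qpos'],s['tool_rot'],s['tool_pos'])"
```

```text
time: 4.15
tool_pos: [0.8655, 0.0402, 0.3152]
tool_rot: [3.135, 0.058, 3.078]
contact_force: [0.2, -0.4, -0.4]
opening: 0.092
grip_force: 0.0
[-0.04276584  1.23736997  0.03684741  0.00580791  1.80971544 -1.54849976] [3.13474345 0.05752527 3.07787038] [0.86552176 0.04022376 0.31519273]
```

```bash
python3 -m crank '[[1,40,0,0,0],[1,80,0,0,0],[1,120,0,0,0],[1,120,0,0,0]]'; python3 -c "
from cell import telemetry;s=telemetry.observe();print(s['qpos'],s['tool_rot'],s['tool_pos'])"
```

```text
time: 4.48
tool_pos: [0.7799, 0.0455, 0.31]
tool_rot: [3.135, 0.058, 3.077]
contact_force: [1.2, -0.3, 1.2]
opening: 0.0914
grip_force: 0.0
[-0.04060729  0.90144921  0.77739176  0.0055514   1.40487605 -1.54818138] [3.13475567 0.05773327 3.07741461] [0.77994262 0.04554185 0.3099768 ]
```

Pressing bottomed the key at 14.6 N. I also learned that pushing past the reach limit leaves a lasting tilt of the tool, and I can build that up to tip the cup. I'll fit a small kinematic model from the readings and check which tilt direction works.

```bash
cat > kin.py <<'E'
import numpy as np
from scipy.optimize import least_squares, lsq_linear
from scipy.spatial.transform import Rotation as Ro
lo=np.array([-2.53,-.77,.04,-1,.28,-3.11]);hi=np.array([2.53,2.02,2.7,4.14,2.66,3.11])
D=[([1.10598791,.3426363,1.52489858,0,1.27542454,-.146],[.1644768,.49844441,.40413099]),
([-.02382107,1.21239333,.03588728,.0028,1.87792773,-1.5304],[.8525,.0565,.3366]),
([-.04276584,1.23736997,.03684741,.0058,1.80971544,-1.5485],[.86552176,.04022376,.31519273]),
([-.04060729,.90144921,.77739176,.00555,1.40487605,-1.548],[.77994262,.04554185,.3099768])]
def parts(q):
    r=lambda a,t:Ro.from_euler(a,t).as_matrix()
    A=r("z",q[0]);B=A@r("y",q[1]);C=B@r("y",q[2]);E=C@r("z",q[3]);F=E@r("y",q[4]);G=F@r("z",q[5]+np.pi/2)
    # columns for h, L1, elbow offset, L2, d6, lateral
    return np.stack([np.array([0,0,1.]),B[:,2],C[:,2],F[:,2],A[:,1]],1),G
M=np.vstack([parts(q)[0] for q,_ in D]);b=np.hstack([p for _,p in D])
prm=np.linalg.lstsq(M,b,rcond=None)[0]
def fk(q):
    m,G=parts(q);return m@prm,G
def ik(p,R,q0):
    f=lambda q:np.hstack([(fk(q)[0]-p)*5,Ro.from_matrix(R.T@fk(q)[1]).as_rotvec()])
    return least_squares(f,np.clip(q0,lo+1e-3,hi-1e-3),bounds=(lo,hi))
def tool(delta,t,roll=0):
    # z tilted t from down toward azimuth delta, y horizontal, x (at t=0) toward azimuth delta+pi
    return Ro.from_euler("z",delta+np.pi).as_matrix()@Ro.from_euler("y",-t+0).as_matrix().T.T@np.diag([1,-1,-1.])@Ro.from_euler("z",roll).as_matrix()
E
python3 - <<'E'
from kin import *
print(prm.round(4),(M@prm-b).round(4))
R=tool(1.57,.5);print(R.round(2))
s=1 if R[1,2]>0 else -1;print(s)
cup=np.array([.486,-.115,.05]);bowl=np.array([.595,.15,.20])
for t in(1.05,1.2):
  for de in(1.2,1.57,1.9,2.2,2.6):
    out=[]
    for fl in(0,np.pi):
      for g,rs in((cup,(0,)),(bowl,(0,np.pi/2,np.pi,-np.pi))):
        for rl in rs:
          R=tool(de,s*t,rl+fl);best=min((ik(g-.159*R[:,2],R,q0) for q0 in([-.2,.8,1.2,1.5,1.5,0],[.2,.8,1.2,2.5,1.5,1],[0,.8,1.,1.2,1.5,-2])),key=lambda r:r.cost)
          out.append((round(float(best.cost)**.5,3),best.x.round(2).tolist()))
    print(t,de,*out,sep="\n   ")
E
```

```text
[0.2155 0.5167 0.3736 0.1831 0.0763] [ 0.0052  0.0101  0.0057 -0.0099  0.0002 -0.0045 -0.0069  0.0004 -0.0042
  0.0098 -0.0003  0.003 ]
[[-0.   -1.   -0.  ]
 [-0.88  0.   -0.48]
 [ 0.48  0.   -0.88]]
-1
1.05
   1.2
   (0.0, [-0.94, 0.84, 1.88, 0.86, 1.31, 1.94])
   (0.0, [-0.41, 0.53, 1.93, 1.2, 1.19, 2.31])
   (0.0, [-0.41, 0.53, 1.93, 1.2, 1.19, -2.4])
   (0.0, [-0.41, 0.53, 1.93, 1.2, 1.19, -0.83])
   (0.0, [-0.41, 0.53, 1.93, 1.2, 1.19, -0.83])
   (0.0, [-0.94, 0.84, 1.88, 0.86, 1.31, -1.2])
   (0.0, [-0.41, 0.53, 1.93, 1.2, 1.19, -0.83])
   (0.0, [-0.41, 0.53, 1.93, 1.2, 1.19, 0.74])
   (0.0, [-0.41, 0.53, 1.93, 1.2, 1.19, 2.31])
   (0.0, [-0.41, 0.53, 1.93, 1.2, 1.19, 2.31])
1.05
   1.57
   (0.0, [-0.82, 0.93, 1.59, 0.63, 1.54, 1.98])
   (0.0, [-0.37, 0.68, 1.6, 0.95, 1.48, 2.36])
   (0.0, [-0.37, 0.68, 1.6, 0.95, 1.48, -2.36])
   (0.0, [-0.37, 0.68, 1.6, 0.95, 1.48, -0.79])
   (0.0, [-0.37, 0.68, 1.6, 0.95, 1.48, -0.79])
   (0.0, [-0.82, 0.93, 1.59, 0.63, 1.54, -1.16])
   (0.0, [-0.37, 0.68, 1.6, 0.95, 1.48, -0.79])
   (0.0, [-0.37, 0.68, 1.6, 0.95, 1.48, 0.78])
   (0.0, [-0.3
[... 3272 characters left out ...]
.08, 0.35, 2.04, -1.28])
   (0.0, [-0.23, 1.04, 0.95, 0.77, 2.09, -0.82])
   (0.0, [-0.23, 1.04, 0.95, 0.77, 2.09, 0.75])
   (0.0, [-0.23, 1.04, 0.95, 0.77, 2.09, 2.32])
   (0.0, [-0.23, 1.04, 0.95, 0.77, 2.09, 2.32])
1.2
   2.6
   (0.0, [-0.45, 1.25, 0.89, 0.11, 2.2, 1.67])
   (0.0, [-0.1, 1.27, 0.41, 0.71, 2.49, 2.34])
   (0.0, [-0.1, 1.27, 0.41, 0.71, 2.49, -2.37])
   (0.0, [-0.1, 1.27, 0.41, 0.71, 2.49, -0.8])
   (0.0, [-0.1, 1.27, 0.41, 0.71, 2.49, -0.8])
   (0.0, [-0.45, 1.25, 0.89, 0.11, 2.2, -1.47])
   (0.0, [-0.1, 1.27, 0.41, 0.71, 2.49, -0.8])
   (0.0, [-0.1, 1.27, 0.41, 0.71, 2.49, 0.77])
   (0.0, [-0.1, 1.27, 0.41, 0.71, 2.49, 2.34])
   (0.0, [-0.1, 1.27, 0.41, 0.71, 2.49, 2.34])
```

The kinematics show a workable plan. First build up the tilt toward +y at the top of the arm's reach. Then carry that fixed orientation to the cup, with the wrist on the -y side, and pour by rolling about 180° over the bowl. First, move to the high pose.

```bash
python3 - <<'E'
from h import *
go(-.076,.25,.85,1.57)
E
```

```text
shift mm [ 834.7  153.2 -588.1] roll 1.507 t 4.4833
```

```bash
python3 -m crank '[[1,33,6,-23,0.12],[1,66,12,-47,0.24],[1,99,18,-70,0.36],[1,132,24,-94,0.48],[1,165,30,-117,0.6],[1,198,36,-141,0.72],[1,231,42,-164,0.84],[1,264,48,-188,0.96],[1,297,54,-211,1.08],[1,330,60,-235,1.2],[1,363,66,-258,1.32],[1,396,72,-282,1.44]]'
python3 - <<'E'
from h import *
go(-.076,.25,.85,1.57);print(telemetry.observe()["qpos"].round(3))
E
```

```text
time: 5.48
tool_pos: [0.3727, 0.1419, 0.5715]
tool_rot: [3.084, -0.0, 1.632]
contact_force: [0.0, 1.3, 0.8]
opening: 0.0915
grip_force: 0.0
shift mm [ 135.2 -424.4 -303.7] roll 0.062 t 5.4833
[ 0.173  0.003  1.492 -0.006  1.588  0.112]
```

```bash
python3 -m crank '[[1,10,-33,-23,0.06],[1,21,-66,-47,0.06],[1,31,-99,-70,0.06],[1,42,-132,-94,0.06],[1,52,-165,-117,0.06],[1,63,-198,-141,0.06],[1,73,-231,-164,0.06],[1,84,-264,-188,0.06],[1,94,-297,-211,0.06],[1,105,-330,-235,0.06],[1,115,-363,-258,0.06],[1,126,-396,-282,0.06]]'
python3 - <<'E'
from h import *
go(-.076,.25,.85,1.57);print(telemetry.observe()["qpos"].round(3))
E
```

```text
time: 6.48
tool_pos: [-0.0343, 0.2355, 0.8238]
tool_rot: [3.085, -0.006, 1.578]
contact_force: [1.4, 1.3, 1.2]
opening: 0.0919
grip_force: 0.0
shift mm [ 14.9 -40.1 -28.4] roll 0.008 t 6.4833
[ 1.423 -0.143  0.915 -0.078  2.354  1.36 ]
```

```bash
python3 -m crank '[[1,0,-30,-25,0],[1,0,-40,-50,0],[1,-25,-40,-80,0],[1,-50,-40,-110,0],[1,-75,-40,-140,0],[1,-105,-40,-165,0],[1,-135,-40,-190,0],[1,-165,-40,-215,0],[1,-195,-40,-240,0],[1,-225,-40,-265,0],[1,-255,-40,-290,0],[1,-285,-40,-315,0]]'
python3 - <<'E'
from h import *
go(-.076,.25,.85,1.57);print(telemetry.observe()["qpos"].round(3))
E
```

```text
time: 7.48
tool_pos: [-0.0912, 0.0609, 0.8906]
tool_rot: [3.087, -0.031, 1.578]
contact_force: [-0.5, 0.4, 0.8]
opening: 0.0918
grip_force: 0.0
shift mm [187.6  14.   47.3] roll 0.008 t 7.4833
[ 1.885 -0.256  0.724 -0.131  2.657  1.762]
```

```bash
python3 -m crank '[[1,0,0,-40,0],[1,0,0,-80,0],[1,0,0,-120,0],[1,0,0,-160,0],[1,0,0,-200,0],[1,0,0,-240,0]]'
python3 - <<'E'
from h import *
go(-.076,.25,.85,1.57);print(telemetry.observe()["qpos"].round(3))
E
```

```text
time: 7.98
tool_pos: [-0.1075, 0.0735, 0.9003]
tool_rot: [3.091, -0.052, 1.58]
contact_force: [0.5, 0.5, -0.5]
opening: 0.0919
grip_force: 0.0
shift mm [173.3  30.1  61.1] roll 0.01 t 7.9833
[ 2.002 -0.199  0.652 -0.145  2.657  1.864]
```

```bash
python3 -m crank '[[1,0,0,-1500,0],[1,0,0,-1500,0],[1,0,0,-1500,0],[1,0,0,-1500,0]]'
python3 - <<'E'
from h import *
go(-.076,.25,.85,1.57);print(telemetry.observe()["qpos"].round(3))
E
```

```text
time: 8.32
tool_pos: [-0.1192, 0.0759, 0.9079]
tool_rot: [3.099, -0.077, 1.582]
contact_force: [0.7, 0.5, 0.0]
opening: 0.0917
grip_force: 0.0
shift mm [168.6  42.   73. ] roll 0.012 t 8.3167
[ 2.089 -0.164  0.597 -0.162  2.657  1.935]
```

Pushing along the stretched limit tilts only about 0.006 rad per row. Tilting should be much faster by turning past the last joint's limit: joint 4 then takes the turn and swings the tool sideways. I'll simulate that with the model before doing it.

```bash
cat > sim.py <<'E'
from kin import *
def step(q,dp,roll,w=1.):
    p,R=fk(q);P=p+R@np.array(dp);T=R@Ro.from_euler("z",roll).as_matrix()
    l=np.maximum(lo,q-.15);h=np.minimum(hi,q+.15);q=np.clip(q,l+1e-6,h-1e-6)
    f=lambda x:np.hstack([(fk(x)[0]-P)*w,Ro.from_matrix(T.T@fk(x)[1]).as_rotvec()])
    return least_squares(f,q,bounds=(l,h)).x
def show(q):
    p,R=fk(q);z=R[:,2];return p.round(3),"tilt",round(float(np.arccos(-z[2])),3),"az",round(float(np.arctan2(z[1],z[0])),2),"ry_z",R[2,1].round(2),"q",q.round(2)
E
python3 - <<'E'
from sim import *
for X,Y,Z in((.4,-.15,.35),(.4,-.15,.45),(.35,0.,.35),(.5,-.1,.3),(.5,-.1,.45)):
    R=tool(0,0);R=R@Ro.from_euler("z",0).as_matrix()
    best=None
    for rl in np.arange(0,6.3,.1):
        r=ik(np.array([X,Y,Z]),R@Ro.from_euler("z",rl).as_matrix(),[-.3,.5,1.6,0,1.2,3.0])
        if r.cost<1e-6 and (best is None or r.x[5]>best[5]): best=r.x
    q=best;print("start",show(q))
    for k in range(30):
        q=step(q,[0,0,0],.125)
        if k%6==5: print("  ",k+1,show(q))
E
```

```text
start (array([ 0.4 , -0.15,  0.35]), 'tilt', 0.0, 'az', 1.02, 'ry_z', np.float64(-0.0), 'q', array([-0.54,  0.19,  1.91,  0.  ,  1.04,  3.09]))
   6 (array([ 0.237, -0.283,  0.332]), 'tilt', 0.09, 'az', 0.67, 'ry_z', np.float64(0.02), 'q', array([-1.13,  0.11,  2.08,  0.11,  0.98,  3.11]))
   12 (array([ 0.049, -0.297,  0.291]), 'tilt', 0.164, 'az', 0.36, 'ry_z', np.float64(0.1), 'q', array([-1.75,  0.06,  2.28,  0.18,  0.9 ,  3.11]))
   18 (array([-0.086, -0.21 ,  0.236]), 'tilt', 0.215, 'az', 0.05, 'ry_z', np.float64(0.18), 'q', array([-2.42,  0.07,  2.51,  0.2 ,  0.74,  3.11]))
   24 (array([-0.089, -0.199,  0.139]), 'tilt', 0.258, 'az', -0.25, 'ry_z', np.float64(0.25), 'q', array([-2.53,  0.41,  2.7 ,  0.77,  0.28,  3.11]))
   30 (array([-0.086, -0.225,  0.102]), 'tilt', 0.32, 'az', -0.42, 'ry_z', np.float64(0.28), 'q', array([-2.49,  0.59,  2.7 ,  1.53,  0.28,  3.11]))
start (array([ 0.4 , -0.15,  0.45]), 'tilt', 0.0, 'az', 1.02, 'ry_z', np.float64(-0.0), 'q', array([-0.54,  0.11,  1.72,  0.  ,  1.31,  3.09]))
   6 (array([ 0.223, -0.292,  0.44 ]), 'tilt', 0.066, 'az', 0.67, 'ry
[... 2634 characters left out ...]
t', 0.078, 'az', 0.87, 'ry_z', np.float64(0.02), 'q', array([-0.93,  0.17,  1.7 ,  0.08,  1.3 ,  3.11]))
   12 (array([ 0.106, -0.362,  0.402]), 'tilt', 0.146, 'az', 0.57, 'ry_z', np.float64(0.08), 'q', array([-1.55,  0.07,  1.91,  0.13,  1.24,  3.11]))
   18 (array([-0.095, -0.286,  0.369]), 'tilt', 0.194, 'az', 0.28, 'ry_z', np.float64(0.16), 'q', array([-2.22, -0.02,  2.11,  0.12,  1.22,  3.11]))
   24 (array([-0.129, -0.234,  0.22 ]), 'tilt', 0.288, 'az', -0.3, 'ry_z', np.float64(0.23), 'q', array([-2.53,  0.18,  2.46,  0.35,  0.71,  3.11]))
   30 (array([-0.099, -0.219,  0.127]), 'tilt', 0.301, 'az', -0.42, 'ry_z', np.float64(0.3), 'q', array([-2.53,  0.47,  2.67,  1.03,  0.3 ,  3.11]))
```

```bash
cat >> sim.py <<'E'
def track(q,P,dr=.125,n=30,w=1.,off=(0,0,0)):
    P=np.array(P)
    for k in range(n):
        p,R=fk(q);d=P-p+np.array(off);d*=min(1,.0417/max(np.linalg.norm(d),1e-9));T=R@Ro.from_euler("z",dr).as_matrix()
        l=np.maximum(lo,q-.15);h=np.minimum(hi,q+.15);q=np.clip(q,l+1e-6,h-1e-6)
        f=lambda x:np.hstack([(fk(x)[0]-p-d)*w,Ro.from_matrix(T.T@fk(x)[1]).as_rotvec()])
        q=least_squares(f,q,bounds=(l,h)).x
        if k%6==5: print("  ",k+1,show(q))
    return q
def start(P):
    best=None
    for rl in np.arange(0,6.3,.05):
        r=ik(np.array(P),tool(0,0,rl),[-.3,.5,1.6,0,1.2,3.0])
        if r.cost<1e-6 and (best is None or r.x[5]>best[5]): best=r.x
    return best
E
python3 - <<'E'
from sim import *
for P in((.4,-.1,.35),(.5,-.1,.3),(.5,-.1,.45),(.6,-.1,.3),(.7,0,.3),(.6,-.1,.5)):
    q=start(P);print("start",show(q));track(q,P)
P=(.5,-.1,.35);q=start(P);print("off start",show(q));track(q,P,off=(0,.4,0),n=36)
E
```

```text
start (array([ 0.4 , -0.1 ,  0.35]), 'tilt', 0.0, 'az', 1.13, 'ry_z', np.float64(-0.0), 'q', array([-0.43,  0.16,  1.95,  0.  ,  1.03,  3.1 ]))
   6 (array([ 0.282, -0.202,  0.318]), 'tilt', 0.152, 'az', 0.77, 'ry_z', np.float64(0.03), 'q', array([-0.92,  0.08,  2.16,  0.19,  0.93,  3.11]))
   12 (array([ 0.21 , -0.181,  0.213]), 'tilt', 0.296, 'az', 0.5, 'ry_z', np.float64(0.17), 'q', array([-1.2 ,  0.17,  2.52,  0.57,  0.57,  3.11]))
   18 (array([ 0.25 , -0.122,  0.157]), 'tilt', 0.356, 'az', 0.36, 'ry_z', np.float64(0.32), 'q', array([-0.97,  0.36,  2.66,  1.47,  0.35,  3.11]))
   24 (array([ 0.285, -0.094,  0.114]), 'tilt', 0.386, 'az', 0.2, 'ry_z', np.float64(0.37), 'q', array([-0.78,  0.56,  2.7 ,  2.36,  0.46,  3.11]))
   30 (array([ 0.242, -0.181,  0.022]), 'tilt', 0.378, 'az', -0.02, 'ry_z', np.float64(0.29), 'q', array([-1.11,  0.94,  2.7 ,  2.64,  0.74,  3.11]))
start (array([ 0.5, -0.1,  0.3]), 'tilt', 0.0, 'az', 1.21, 'ry_z', np.float64(-0.0), 'q', array([-0.35,  0.39,  1.78,  0.  ,  0.97,  3.08]))
   6 (array([ 0.4  , -0.199,  0.249]), 'tilt', 0.192, 'az', 0.87, 'ry_z'
[... 4542 characters left out ...]
), 'tilt', 0.281, 'az', 0.73, 'ry_z', np.float64(0.19), 'q', array([-0.72,  0.27,  2.62,  0.92,  0.35,  3.11]))
   18 (array([0.272, 0.001, 0.145]), 'tilt', 0.324, 'az', 0.7, 'ry_z', np.float64(0.31), 'q', array([-0.5 ,  0.4 ,  2.7 ,  1.82,  0.31,  3.11]))
   24 (array([0.304, 0.035, 0.063]), 'tilt', 0.345, 'az', 0.55, 'ry_z', np.float64(0.31), 'q', array([-0.3 ,  0.76,  2.7 ,  2.68,  0.6 ,  3.11]))
   30 (array([ 0.267, -0.087, -0.036]), 'tilt', 0.336, 'az', 0.41, 'ry_z', np.float64(0.2), 'q', array([-0.81,  1.18,  2.7 ,  2.74,  0.9 ,  3.11]))
   36 (array([ 0.166, -0.138, -0.113]), 'tilt', 0.352, 'az', 0.43, 'ry_z', np.float64(-0.01), 'q', array([-1.39,  1.56,  2.7 ,  2.75,  1.06,  3.11]))
```

```bash
cat > search.py <<'E'
from sim import *
import itertools,io,contextlib
def run(q,off,dr,n):
    o=io.StringIO()
    with contextlib.redirect_stdout(o): return track(q,fk(q)[0],dr,n,off=off)
res=[]
for q2,q3 in itertools.product((-.4,0,.4,.8,1.2),(.05,.5,1,1.5,2,2.5)):
    q5=np.pi-q2-q3
    if not .28<q5<2.66: continue
    for dr in(.125,-.125,0):
        q=np.array([0,q2,q3,0,q5,np.sign(dr)*3.11 if dr else 1.57]);p,R=fk(q)
        if p[2]<.25 or p[0]<.1: continue
        for off in((0,0,0),(1,0,0),(-1,0,0),(0,1,0),(0,-1,0),(0,0,1)):
            x=run(q,off,dr,12);z=fk(x)[1][:,2];t=np.arccos(-z[2])
            res.append((t,q2,q3,dr,off,np.arctan2(z[1],z[0]).round(2),fk(x)[0].round(2),x.round(2)))
res.sort(key=lambda r:-r[0])
for r in res[:14]:print(*r)
E
time python3 search.py
```

```text
0.39752859468052737 0.4 0.5 -0.125 (0, -1, 0) 2.08 [0.24 0.22 0.88] [ 0.29  0.34  0.04  0.96  2.66 -3.11]
0.3952697883337291 0.8 1 -0.125 (0, 0, 0) -0.95 [0.5  0.25 0.13] [ 0.45  0.71  1.83 -0.68  0.65 -3.11]
0.3886173338456741 0.8 1 0.125 (0, 0, 0) 0.96 [ 0.53 -0.1   0.14] [-0.46  0.65  1.95  0.72  0.61  3.11]
0.38477910278912303 0.4 0.5 -0.125 (0, 0, 0) 2.27 [0.29 0.26 0.85] [ 0.37  0.43  0.04  0.85  2.65 -3.11]
0.38326785413644743 0.8 0.05 -0.125 (0, -1, 0) 2.13 [0.34 0.29 0.82] [ 0.38  0.5   0.04  0.72  2.55 -3.11]
0.3715644791110262 0.8 0.05 -0.125 (0, 0, 0) 2.13 [0.4  0.38 0.75] [ 0.51  0.64  0.04  0.57  2.4  -3.11]
0.3643874974371791 0.8 0.05 0.125 (0, 1, 0) -2.16 [ 0.37 -0.15  0.83] [-0.4   0.46  0.04 -0.73  2.59  3.11]
0.36229855949570766 0.8 0.05 0.125 (0, 0, 0) -2.18 [ 0.44 -0.23  0.78] [-0.51  0.58  0.04 -0.6   2.47  3.11]
0.3600478052463361 0.4 1.5 -0.125 (0, 0, 0) -0.94 [0.34 0.28 0.21] [ 0.66  0.44  2.05 -0.55  0.74 -3.11]
0.3537675152982891 0.4 0.5 0.125 (0, 1, 0) -2.06 [ 0.27 -0.11  0.88] [-0.42  0.32  0.04 -0.84  2.66  3.11]
0.3503482714523288 0.8 1 -0.125 (0, -1, 0) -1.04 [0.47 0.1  0.09] [ 0.18  0.68  2.1  -0.98  0.4  -3.11]
0.3454525063233114 0.8 1 0.125 (0, 1, 0) 1.05 [0.48 0.04 0.1 ] [-0.2   0.67  2.14  1.    0.39  3.11]
0.33894335156487526 0.4 1.5 0.125 (0, 0, 0) 0.95 [ 0.36 -0.14  0.23] [-0.73  0.3   2.23  0.53  0.72  3.11]
0.32711657595972626 0.4 0.5 0.125 (0, 0, 0) -2.29 [ 0.31 -0.15  0.86] [-0.5   0.4   0.04 -0.74  2.66  3.11]sim.py:8: RuntimeWarning: invalid value encountered in arccos
  p,R=fk(q);z=R[:,2];return p.round(3),"tilt",round(float(np.arccos(-z[2])),3),"az",round(float(np.arctan2(z[1],z[0])),2),"ry_z",R[2,1].round(2),"q",q.round(2)
search.py:14: RuntimeWarning: invalid value encountered in arccos
  x=run(q,off,dr,12);z=fk(x)[1][:,2];t=np.arccos(-z[2])

real	0m43.363s
user	0m43.826s
sys	0m0.080s
```

```bash
cat > beam.py <<'E'
from sim import *
import io,contextlib
from multiprocessing import Pool
Rc=Ro.from_euler("xyz",[3.099,-.077,1.582]).as_matrix();print(Rc[:,2])
A=[(o,d) for d in(-.125,0) for o in((0,0,0),(1,0,0),(-1,0,0),(0,1,0),(0,-1,0),(0,0,1),(0,0,-1))]
def run(a):
    q,off,dr=a
    with contextlib.redirect_stdout(io.StringIO()): return track(q,fk(q)[0],dr,6,off=off)
def tilt(q):
    z=fk(q)[1][:,2];return np.arccos(np.clip(-z[2],-1,1)),np.arctan2(z[1],z[0])
if __name__=="__main__":
  with Pool() as pool:
    B=[]
    for q1,q2,q3 in((-.6,.4,.5),(-.3,.4,.5),(-1,.4,.5),(-.6,.7,.3)):
        p=fk([q1,q2,q3,0,np.pi-q2-q3,-3])[0]
        rs=[ik(p,Rc@Ro.from_euler("z",r).as_matrix(),[q1,q2,q3,0,np.pi-q2-q3,-3.]) for r in np.arange(0,6.3,.1)]
        q=min((r.x for r in rs if r.cost<1e-5),key=lambda x:x[5]);print("start",show(q));B.append((q,[]))
    for k in range(8):
        jobs=[(q,*a) for q,_ in B for a in A];out=pool.map(run,jobs,chunksize=4)
        N=[(x,B[i//len(A)][1]+[A[i%len(A)]]) for i,x in enumerate(out) if fk(x)[0][2]>.35]
        N.sort(key=lambda s:-tilt(s[0])[0]);B=[]
        for s in N:
            if all(np.abs(s[0]-b[0]).max()>.1 for b in B):B.append(s)
            if len(B)>=40:break
        print(k+1,show(B[0][0]),B[0][1])
    g=[b for b in B if 1.2<tilt(b[0])[1]<2.8][:3]
    for b in g:print(show(b[0]),b[1])
E
nproc; time OMP_NUM_THREADS=1 timeout 500 python3 beam.py
```

```text
4
[ 0.04171607  0.07732639 -0.99613272]
start (array([ 0.451, -0.216,  0.741]), 'tilt', 0.088, 'az', 1.08, 'ry_z', np.float64(0.01), 'q', array([-0.63,  0.4 ,  0.51,  0.11,  2.25, -3.06]))
start (array([ 0.494, -0.073,  0.741]), 'tilt', 0.088, 'az', 1.08, 'ry_z', np.float64(-0.01), 'q', array([-0.33,  0.38,  0.53,  0.11,  2.21, -3.06]))
start (array([ 0.331, -0.374,  0.741]), 'tilt', 0.088, 'az', 1.08, 'ry_z', np.float64(0.05), 'q', array([-1.03,  0.42,  0.47,  0.1 ,  2.29, -3.06]))
start (array([ 0.577, -0.303,  0.629]), 'tilt', 0.088, 'az', 1.08, 'ry_z', np.float64(0.01), 'q', array([-0.62,  0.7 ,  0.31,  0.1 ,  2.15, -3.06]))
1 (array([ 0.515, -0.098,  0.766]), 'tilt', 0.265, 'az', 1.23, 'ry_z', np.float64(-0.06), 'q', array([-0.43,  0.6 ,  0.04,  0.44,  2.48, -3.11])) [((0, -1, 0), -0.125)]
2 (array([ 0.373, -0.144,  0.846]), 'tilt', 0.477, 'az', 1.23, 'ry_z', np.float64(-0.2), 'q', array([-0.76,  0.45,  0.04,  1.02,  2.63, -3.11])) [((0, 0, 0), -0.125), ((0, -1, 0), -0.125)]
3 (array([ 0.253, -0.098,  0.91 ]), 'tilt', 0.68, 'az', 1.37, 'ry_z', np.float64(-0.51), 'q', array([-0.9
[... 1780 characters left out ...]
0, 0, -1), -0.125)]
(array([ 0.107, -0.25 ,  0.824]), 'tilt', 1.589, 'az', 2.36, 'ry_z', np.float64(-0.61), 'q', array([-1.19,  0.15,  1.16,  4.14,  2.66, -3.11])) [((0, 0, 0), -0.125), ((0, -1, 0), -0.125), ((0, -1, 0), -0.125), ((0, -1, 0), -0.125), ((0, -1, 0), -0.125), ((1, 0, 0), -0.125), ((0, 0, -1), -0.125), ((0, 0, -1), -0.125)]
(array([ 0.068, -0.181,  0.831]), 'tilt', 1.585, 'az', 2.31, 'ry_z', np.float64(-0.61), 'q', array([-1.24,  0.  ,  1.31,  4.14,  2.66, -3.11])) [((0, 0, 0), -0.125), ((0, -1, 0), -0.125), ((0, -1, 0), -0.125), ((0, -1, 0), -0.125), ((0, -1, 0), -0.125), ((0, -1, 0), -0.125), ((0, 1, 0), -0.125), ((0, 0, -1), -0.125)]
real	1m18.437s
user	4m55.567s
sys	0m0.178s
```

The simulation shows about 0.035 rad per row with a -roll push from a high pose, which should reach 1 rad in about 30 rows. I'll compute shifts for the arc to that pose.

```bash
cat >> h.py <<'E'
def wp(*P):
    s=telemetry.observe();R=Ro.from_euler("xyz",s["tool_rot"]).as_matrix();z=R[:,2]
    print("t",round(s["time"],2),"p",s["tool_pos"].round(3),"q",s["qpos"].round(2),"tilt",np.arccos(-z[2]).round(3),"az",np.arctan2(z[1],z[0]).round(2),"y_z",R[2,1].round(3),"x_z",R[2,0].round(3),"f",s["contact_force"].round(1),"open",round(s["opening"],4))
    for p in P: d=R.T@(np.array(p)-s["tool_pos"])*1000;print(p,d.round(0),np.linalg.norm(d).round())
E
python3 -c "
from h import *
wp((0,.25,.85),(.22,.2,.78),(.4,0,.74),(.45,-.2,.74))"
```

```text
t 8.32 p [-0.119  0.076  0.908] q [ 2.09 -0.16  0.6  -0.16  2.66  1.93] tilt 0.088 az 1.07 y_z 0.043 x_z 0.077 f [0.7 0.5 0. ] open 0.0917
(0, 0.25, 0.85) [168. 118.  76.] 219.0
(0.22, 0.2, 0.78) [110. 334. 151.] 383.0
(0.4, 0, 0.74) [-94. 511. 183.] 551.0
(0.45, -0.2, 0.74) [-294.  559.  170.] 654.0
```

```bash
python3 -m crank '[[1,30,20,13,-0.12],[1,60,40,26,-0.24],[1,90,60,39,-0.36],[1,120,80,52,-0.48],[1,150,100,65,-0.6],[1,160,130,80,-0.72],[1,150,166,92,-0.84],[1,140,202,104,-0.96],[1,132,238,116,-1.08],[1,124,272,128,-1.2],[1,116,306,140,-1.32],[1,108,340,152,-1.44]]' && python3 -c "
from h import *
wp((.4,0,.74),(.45,-.2,.74))"
```

```text
time: 9.32
tool_pos: [0.1253, 0.212, 0.8121]
tool_rot: [3.055, -0.007, 2.575]
contact_force: [0.1, 0.7, 0.6]
opening: 0.0919
grip_force: 0.0
t 9.32 p [0.125 0.212 0.812] q [ 0.7  -0.17  0.97  0.04  2.26 -0.27] tilt 0.087 az 1.08 y_z 0.087 x_z 0.007 f [0.1 0.7 0.6] open 0.0919
(0.4, 0, 0.74) [-346.  -37.   67.] 354.0
(0.45, -0.2, 0.74) [-496. -179.   54.] 529.0
```

```bash
python3 -m crank '[[1,-40,-4,8,-0.12],[1,-80,-8,16,-0.24],[1,-120,-12,24,-0.36],[1,-160,-16,32,-0.48],[1,-200,-20,40,-0.6],[1,-240,-25,48,-0.72],[1,-280,-30,56,-0.84],[1,-320,-36,64,-0.96],[1,-350,-55,65,-1.08],[1,-380,-80,62,-1.2],[1,-408,-106,59,-1.32],[1,-436,-132,57,-1.44]]' && python3 -c "
from h import *
wp((.45,-.2,.74))"
```

```text
time: 10.32
tool_pos: [0.3893, -0.0526, 0.7457]
tool_rot: [3.099, 0.077, -2.55]
contact_force: [-0.3, 0.6, -0.1]
opening: 0.0916
grip_force: 0.0
t 10.32 p [ 0.389 -0.053  0.746] q [-0.36  0.06  0.96  0.1   2.1  -2.47] tilt 0.088 az 1.1 y_z 0.043 x_z -0.077 f [-0.3  0.6 -0.1] open 0.0916
(0.45, -0.2, 0.74) [  32. -156.   -3.] 159.0
```

```bash
python3 -m crank '[[1,8,-39,0,-0.12],[1,16,-78,0,-0.24],[1,24,-117,0,-0.36],[1,32,-156,0,-0.48],[1,32,-156,0,-0.6],[1,32,-156,0,-0.72],[1,32,-156,0,-0.84],[1,32,-156,0,-0.96],[1,54,-190,0,-1.08],[1,76,-223,0,-1.2],[1,98,-256,0,-1.32],[1,120,-290,0,-1.44]]' && python3 -c "
from h import *
wp((.45,-.2,.74),(.45,-.4,.74))"
```

```text
time: 11.32
tool_pos: [0.4759, -0.1704, 0.8092]
tool_rot: [3.106, 0.318, -1.667]
contact_force: [0.3, -0.2, -0.3]
opening: 0.0916
grip_force: 0.0
t 11.32 p [ 0.476 -0.17   0.809] q [-0.57  0.55  0.04  0.6   2.66 -3.1 ] tilt 0.32 az 1.59 y_z 0.034 x_z -0.313 f [ 0.3 -0.2 -0.3] open 0.0916
(0.45, -0.2, 0.74) [52. 21. 56.] 80.0
(0.45, -0.4, 0.74) [241.   4.  -6.] 241.0
```

```bash
python3 -m crank '[[1,38,0,-12,-0.12],[1,76,0,-24,-0.24],[1,114,0,-36,-0.36],[1,152,0,-48,-0.48],[1,190,0,-60,-0.6],[1,228,0,-72,-0.72],[1,266,0,-84,-0.84],[1,304,0,-96,-0.96],[1,342,0,-108,-1.08],[1,380,0,-120,-1.2],[1,418,0,-132,-1.32],[1,456,0,-144,-1.44]]' && python3 -c "
from h import *
wp((.45,-.2,.74),(.45,-.4,.74))"
```

```text
time: 12.32
tool_pos: [0.3901, -0.2244, 0.8537]
tool_rot: [-2.643, 0.582, -0.815]
contact_force: [-1.0, -0.3, 0.2]
opening: 0.0918
grip_force: 0.0
t 12.32 p [ 0.39  -0.224  0.854] q [-0.84  0.53  0.04  1.63  2.66 -3.1 ] tilt 0.747 az 1.55 y_z -0.4 x_z -0.549 f [-1.  -0.3  0.2] open 0.0918
(0.45, -0.2, 0.74) [ 82. -14. 101.] 131.0
(0.45, -0.4, 0.74) [204.  69. -35.] 218.0
```

```bash
python3 -m crank '[[1,24,17,-27,-0.12],[1,48,34,-54,-0.24],[1,72,51,-81,-0.36],[1,96,68,-108,-0.48],[1,120,85,-135,-0.6],[1,144,102,-162,-0.72],[1,168,119,-189,-0.84],[1,192,136,-216,-0.96],[1,216,153,-243,-1.08],[1,240,170,-270,-1.2]]' && python3 -c "
from h import *
wp((.45,-.2,.74),(.45,-.4,.74))"
```

```text
time: 13.15
tool_pos: [0.2351, -0.3197, 0.8821]
tool_rot: [-2.147, 0.276, -0.06]
contact_force: [0.5, -0.2, 0.5]
opening: 0.0919
grip_force: 0.0
t 13.15 p [ 0.235 -0.32   0.882] q [-1.21  0.53  0.04  2.67  2.66 -3.1 ] tilt 1.019 az 1.69 y_z -0.807 x_z -0.273 f [ 0.5 -0.2  0.5] open 0.0919
(0.45, -0.2, 0.74) [238.  -5. 155.] 284.0
(0.45, -0.4, 0.74) [250. 101. -15.] 270.0
```

```bash
python3 -m crank '[[1,2,21,-34,-0.12],[1,5,42,-68,-0.24],[1,7,63,-102,-0.36],[1,10,84,-136,-0.48]]' && python3 - <<'E'
from h import *
from kin import *
wp()
s=telemetry.observe();R=Ro.from_euler("xyz",s["tool_rot"]).as_matrix();q=s["qpos"]
# roll so that y_tool horizontal, both choices
for k in(0,1):
    rl=np.arctan2(-R[2,1],-R[2,0])+np.pi/2*0
    # y after roll: -sin*x+cos*y ; want z comp 0
    rl=np.arctan2(R[2,1],R[2,0])+k*np.pi
    T=R@Ro.from_euler("z",rl).as_matrix();print("roll",round(rl,3),"y_z",T[2,1].round(3),"x_z",T[2,0].round(3))
    z=T[:,2]
    for nm,g in(("pre",[.486,-.115,.25]),("cup",[.486,-.115,.052]),("bowl",[.595,.15,.20])):
        for t2 in((0,) if nm!="bowl" else (0,np.pi,-np.pi)):
            r=ik(np.array(g)-.159*z,T@Ro.from_euler("z",t2).as_matrix(),[-.6,.9,1.4,.8,1.6,0]);print(nm,t2,round(r.cost,5),r.x.round(2),(np.array(g)-.159*z).round(3))
E
```

```text
time: 13.48
tool_pos: [0.1589, -0.387, 0.8648]
tool_rot: [-2.038, 0.036, 0.185]
contact_force: [-0.9, 0.2, -0.3]
opening: 0.092
grip_force: 0.0
t 13.48 p [ 0.159 -0.387  0.865] q [-1.37  0.58  0.04  3.14  2.66 -3.1 ] tilt 1.104 az 1.77 y_z -0.892 x_z -0.036 f [-0.9  0.2 -0.3] open 0.092
roll -1.611 y_z 0.0 x_z 0.893
pre 0 0.0 [-0.76  0.76  1.32  0.6   2.   -0.99] [ 0.515 -0.254  0.322]
cup 0 0.0 [-0.76  1.01  1.42  0.54  1.71 -1.18] [ 0.515 -0.254  0.124]
bowl 0 0.0 [-0.34  0.8   1.41  0.88  1.67 -0.81] [0.624 0.011 0.272]
bowl 3.141592653589793 0.0 [-0.34  0.8   1.41  0.88  1.67  2.33] [0.624 0.011 0.272]
bowl -3.141592653589793 0.0 [-0.34  0.8   1.41  0.88  1.67  2.33] [0.624 0.011 0.272]
roll 1.531 y_z -0.0 x_z -0.893
pre 0 0.0 [-0.76  0.76  1.32  0.6   2.    2.15] [ 0.515 -0.254  0.322]
cup 0 0.0 [-0.76  1.01  1.42  0.54  1.71  1.96] [ 0.515 -0.254  0.124]
bowl 0 0.0 [-0.34  0.8   1.41  0.88  1.67  2.33] [0.624 0.011 0.272]
bowl 3.141592653589793 0.0 [-0.34  0.8   1.41  0.88  1.67 -0.81] [0.624 0.011 0.272]
bowl -3.141592653589793 0.0 [-0.34  0.8   1.41  0.88  1.67 -0.81] [0.624 0.011 0.272]
```

```bash
python3 - <<'E'
from h import *
from sim import *
s=telemetry.observe();q0=s["qpos"];R0=Ro.from_euler("xyz",s["tool_rot"]).as_matrix()
G=np.array([.515,-.254,.322])
for way in([G],[np.array([.4,-.3,.75]),G],[np.array([.3,-.4,.6]),G]):
  for rl in(1.531,-1.611):
    q=q0.copy();p0,_=fk(q);off=s["tool_pos"]-p0;pts=[s["tool_pos"]]
    for w in way:
        n=int(np.ceil(np.linalg.norm(w-pts[-1])/.04));a=pts[-1];pts+=[a+(w-a)*(i+1)/n for i in range(n)]
    mx=0;err=0
    pts+= [pts[-1]]*6
    for i,p in enumerate(pts[1:]):
        f=min(1,(i+1)*.12/abs(rl));T=R0@Ro.from_euler("z",rl*f).as_matrix()
        l=np.maximum(lo,q-.18);h=np.minimum(hi,q+.18);qq=np.clip(q,l+1e-6,h-1e-6)
        fn=lambda x:np.hstack([(fk(x)[0]+off-p),Ro.from_matrix(T.T@fk(x)[1]).as_rotvec()])
        r=least_squares(fn,qq,bounds=(l,h));mx=max(mx,np.abs(r.x-q).max());q=r.x;err=max(err,2*r.cost)
    z=fk(q)[1][:,2];print(len(pts),rl,q.round(2),"maxstep",mx.round(2),"err",err**.5,"tilt",np.arccos(-z[2]).round(2),2*r.cost, fk(q)[0].round(3))
E
```

```text
24 1.531 [-0.64  1.19  0.04  1.28  2.49 -3.11] maxstep 0.18 err 0.24021804806931565 tilt 1.13 0.057704710604342936 [ 0.677 -0.271  0.454]
24 -1.611 [-1.24  0.97  0.04  4.14  2.66 -3.11] maxstep 0.17 err 0.9787574230242082 tilt 1.31 0.9579660929532946 [ 0.192 -0.546  0.661]
27 1.531 [-0.64  1.19  0.04  1.28  2.49 -3.11] maxstep 0.18 err 0.240218048046473 tilt 1.13 0.05770471060434165 [ 0.677 -0.271  0.454]
27 -1.611 [-1.24  0.97  0.04  4.14  2.66 -3.11] maxstep 0.18 err 0.9787574232981414 tilt 1.31 0.9579660929532934 [ 0.192 -0.546  0.661]
25 1.531 [-0.64  1.19  0.04  1.28  2.49 -3.11] maxstep 0.18 err 0.24021804806635386 tilt 1.13 0.05770471060434569 [ 0.677 -0.271  0.454]
25 -1.611 [-1.24  0.97  0.04  4.14  2.66 -3.11] maxstep 0.14 err 0.9787574230539231 tilt 1.31 0.9579660929532939 [ 0.192 -0.546  0.661]
```

```bash
python3 - <<'E'
from h import *
from sim import *
s=telemetry.observe();q0=s["qpos"];R0=Ro.from_euler("xyz",s["tool_rot"]).as_matrix()
G=np.array([.515,-.254,.322]);rl=4.672
q=q0.copy();off=s["tool_pos"]-fk(q)[0]
for i in range(42):
    p=s["tool_pos"]+(G-s["tool_pos"])*min(1,(i+1)/36);T=R0@Ro.from_euler("z",min(rl,(i+1)*.12)).as_matrix()
    l=np.maximum(lo,q-.18);h=np.minimum(hi,q+.18);qq=np.clip(q,l+1e-6,h-1e-6)
    r=least_squares(lambda x:np.hstack([(fk(x)[0]+off-p),Ro.from_matrix(T.T@fk(x)[1]).as_rotvec()]),qq,bounds=(l,h));st=np.abs(r.x-q).max();q=r.x
    if i%6==5:print(i+1,q.round(2),"step",st.round(2),"err",np.sqrt(2*r.cost).round(3))
wp(s["tool_pos"]+(G-s["tool_pos"])/3)
E
```

```text
6 [-1.22  0.61  0.04  2.84  2.66 -2.59] step 0.08 err 0.081
12 [-1.04  0.69  0.04  2.42  2.66 -2.17] step 0.07 err 0.147
18 [-0.89  0.82  0.04  1.98  2.66 -1.83] step 0.07 err 0.191
24 [-0.83  0.78  0.39  1.37  2.66 -1.77] step 0.18 err 0.204
30 [-0.78  0.53  1.47  0.6   2.08 -2.03] step 0.18 err 0.011
36 [-0.69  0.67  1.5   0.63  1.89 -1.35] step 0.12 err 0.0
42 [-0.69  0.67  1.5   0.63  1.89 -1.  ] step 0.0 err 0.0
t 13.48 p [ 0.159 -0.387  0.865] q [-1.37  0.58  0.04  3.14  2.66 -3.1 ] tilt 1.104 az 1.77 y_z -0.892 x_z -0.036 f [-0.9  0.2 -0.3] open 0.092
[ 0.27760989 -0.34268939  0.68389166] [131. 148.  99.] 221.0
```

```bash
python3 - <<'E'
from h import *
from sim import *
s=telemetry.observe();q0=s["qpos"];R0=Ro.from_euler("xyz",s["tool_rot"]).as_matrix()
G=np.array([.515,-.254,.322]);rl=4.672
for V,n in(((.15,-.2,.6),9),((.25,-.15,.6),9),((.3,-.2,.55),9),((.2,-.1,.75),9),((.15,-.35,.5),10),((.3,-.3,.45),11),((.25,0,.6),12),((.15,-.1,.5),12)):
  for pre in(0,8):
    q=q0.copy();off=s["tool_pos"]-fk(q)[0];E=[]
    for i in range(44):
        k=i+1;V=np.array(V);p=s["tool_pos"]+(V-s["tool_pos"])*min(1,k/n)
        if k>n:p=V+(G-V)*min(1,(k-n)/(36-n))
        T=R0@Ro.from_euler("z",max(0,min(rl,(k-pre)*.12))).as_matrix()
        l=np.maximum(lo,q-.18);h=np.minimum(hi,q+.18);qq=np.clip(q,l+1e-6,h-1e-6)
        r=least_squares(lambda x:np.hstack([(fk(x)[0]+off-p),Ro.from_matrix(T.T@fk(x)[1]).as_rotvec()]),qq,bounds=(l,h));q=r.x;E.append(np.sqrt(2*r.cost))
    print(V,n,pre,"max",max(E).__round__(3),np.round(E[5::6],3),q.round(2))
E
```

```text
[ 0.15 -0.2   0.6 ] 9 0 max 0.33 [0.211 0.325 0.329 0.262 0.    0.    0.   ] [-0.69  0.67  1.5   0.63  1.89 -1.  ]
[ 0.15 -0.2   0.6 ] 9 8 max 0.33 [0.214 0.325 0.329 0.262 0.    0.    0.   ] [-0.69  0.67  1.5   0.63  1.89 -1.35]
[ 0.25 -0.15  0.6 ] 9 0 max 0.281 [0.206 0.237 0.11  0.    0.    0.    0.   ] [-0.69  0.67  1.5   0.63  1.89 -1.  ]
[ 0.25 -0.15  0.6 ] 9 8 max 0.331 [0.232 0.313 0.297 0.206 0.    0.    0.   ] [-0.69  0.67  1.5   0.63  1.89 -1.35]
[ 0.3  -0.2   0.55] 9 0 max 0.29 [0.207 0.26  0.129 0.    0.    0.    0.   ] [-0.69  0.67  1.5   0.63  1.89 -1.  ]
[ 0.3  -0.2   0.55] 9 8 max 0.351 [0.247 0.321 0.288 0.213 0.    0.    0.   ] [-0.69  0.67  1.5   0.63  1.89 -1.35]
[ 0.2  -0.1   0.75] 9 0 max 0.154 [0.135 0.122 0.039 0.    0.    0.    0.   ] [-0.69  0.67  1.5   0.63  1.89 -1.  ]
[ 0.2  -0.1   0.75] 9 8 max 0.23 [0.157 0.222 0.227 0.159 0.    0.    0.   ] [-0.69  0.67  1.5   0.63  1.89 -1.35]
[ 0.15 -0.35  0.5 ] 10 0 max 0.361 [0.214 0.361 0.337 0.164 0.    0.    0.   ] [-0.69  0.67  1.5   0.63  1.89 -1.  ]
[ 0.15 -0.35  0.5 ] 10 8 max 0.361 [0.214 0.361 0.337 0.264 0.002 0.    0.   ] [-0.69  0.67  1.5   0.63  1.89 -1.35]
[ 0.3  -0.3   0.45] 11 0 max 0.313 [0.205 0.306 0.194 0.    0.    0.    0.   ] [-0.69  0.67  1.5   0.63  1.89 -1.  ]
[ 0.3  -0.3   0.45] 11 8 max 0.377 [0.231 0.367 0.3   0.244 0.    0.    0.   ] [-0.69  0.67  1.5   0.63  1.89 -1.35]
[0.25 0.   0.6 ] 12 0 max 0.218 [0.182 0.194 0.046 0.    0.    0.    0.   ] [-0.69  0.67  1.5   0.63  1.89 -1.  ]
[0.25 0.   0.6 ] 12 8 max 0.343 [0.21  0.343 0.308 0.181 0.    0.    0.   ] [-0.69  0.67  1.5   0.63  1.89 -1.35]
[ 0.15 -0.1   0.5 ] 12 0 max 0.407 [0.225 0.407 0.217 0.    0.    0.    0.   ] [-0.69  0.67  1.5   0.63  1.89 -1.  ]
[ 0.15 -0.1   0.5 ] 12 8 max 0.431 [0.228 0.431 0.387 0.257 0.    0.    0.   ] [-0.69  0.67  1.5   0.63  1.89 -1.35]
```

```bash
python3 -c "
from h import *
wp((.2,-.1,.78))"
```

```text
t 13.48 p [ 0.159 -0.387  0.865] q [-1.37  0.58  0.04  3.14  2.66 -3.1 ] tilt 1.104 az 1.77 y_z -0.892 x_z -0.036 f [-0.9  0.2 -0.3] open 0.092
(0.2, -0.1, 0.78) [ 96. -51. 282.] 302.0
```

```bash
python3 -m crank '[[1,12,-6,35,0.12],[1,24,-13,70,0.24],[1,36,-19,106,0.36],[1,48,-26,141,0.48],[1,60,-32,176,0.6],[1,72,-38,212,0.72],[1,84,-45,247,0.84],[1,96,-51,282,0.96],[1,96,-51,282,1.08],[1,96,-51,282,1.2],[1,96,-51,282,1.32],[1,96,-51,282,1.44]]' && python3 -c "
from h import *
wp((.515,-.254,.322))"
```

```text
time: 14.48
tool_pos: [0.246, -0.128, 0.9082]
tool_rot: [-2.977, 1.098, -1.189]
contact_force: [0.8, -0.7, 0.8]
opening: 0.0918
grip_force: 0.0
t 14.48 p [ 0.246 -0.128  0.908] q [-0.96  0.14  0.61  2.25  2.66 -2.29] tilt 1.105 az 1.77 y_z -0.074 x_z -0.89 f [ 0.8 -0.7  0.8] open 0.0918
(0.515, -0.254, 0.322) [ 621. -188.  106.] 657.0
```

```bash
python3 -m crank '[[1,20,-6,3,0.12],[1,45,-14,8,0.24],[1,70,-21,12,0.36],[1,95,-29,16,0.48],[1,120,-36,20,0.6],[1,145,-44,25,0.72],[1,170,-51,29,0.84],[1,195,-59,33,0.96],[1,220,-66,38,1.08],[1,245,-74,42,1.2],[1,270,-82,46,1.32],[1,295,-89,50,1.44]]' && python3 -c "
from h import *
wp((.515,-.254,.322))"
```

```text
time: 15.48
tool_pos: [0.3757, -0.1886, 0.6288]
tool_rot: [2.044, 0.19, -2.847]
contact_force: [0.3, -0.5, -0.2]
opening: 0.0919
grip_force: 0.0
t 15.48 p [ 0.376 -0.189  0.629] q [-0.81  0.24  1.27  0.87  2.47 -2.33] tilt 1.106 az 1.77 y_z 0.874 x_z -0.189 f [ 0.3 -0.5 -0.2] open 0.0919
(0.515, -0.254, 0.322) [ -54. -334.   56.] 343.0
```

```bash
python3 -m crank '[[1,-4,-28,5,0.12],[1,-9,-56,9,0.24],[1,-13,-84,14,0.36],[1,-18,-112,19,0.48],[1,-22,-140,23,0.6],[1,-27,-168,28,0.72],[1,-31,-196,33,0.84],[1,-36,-224,37,0.96],[1,-40,-252,42,1.08],[1,-45,-280,47,1.2],[1,-50,-308,52,1.32],[1,-54,-334,56,1.44]]' && python3 -c "
from h import *
wp()
s=telemetry.observe();R=Ro.from_euler('xyz',s['tool_rot']).as_matrix();print('roll',np.arctan2(R[2,1],R[2,0]))
z=R[:,2]
for g in((.486,-.115,.25),(.486,-.115,.052)):
  g=np.array(g);
  for back in (.07,0): d=R.T@(g-z*(.159+back)-s['tool_pos'])*1000;print(g,back,d.round(0))
print(z)
p,d=vision.read_camera('side');cv2.imwrite('pics/s2.png',p[...,::-1])
"
```

```text
time: 16.48
tool_pos: [0.5168, -0.2528, 0.3223]
tool_rot: [2.549, -1.001, 2.443]
contact_force: [-0.1, -0.6, 0.4]
opening: 0.0916
grip_force: 0.0
t 16.48 p [ 0.517 -0.253  0.322] q [-0.72  0.73  1.31  0.64  2.01 -1.28] tilt 1.107 az 1.77 y_z 0.301 x_z 0.842 f [-0.1 -0.6  0.4] open 0.0916
roll 0.3433005023809082
[ 0.486 -0.115  0.25 ] 0.07 [ -0.  -3. -70.]
[ 0.486 -0.115  0.25 ] 0 [-0. -3. -0.]
[ 0.486 -0.115  0.052] 0.07 [-167.  -63.   18.]
[ 0.486 -0.115  0.052] 0 [-167.  -63.   88.]
[-0.17611969  0.87683364 -0.44737526]
```

View pics/s2.png

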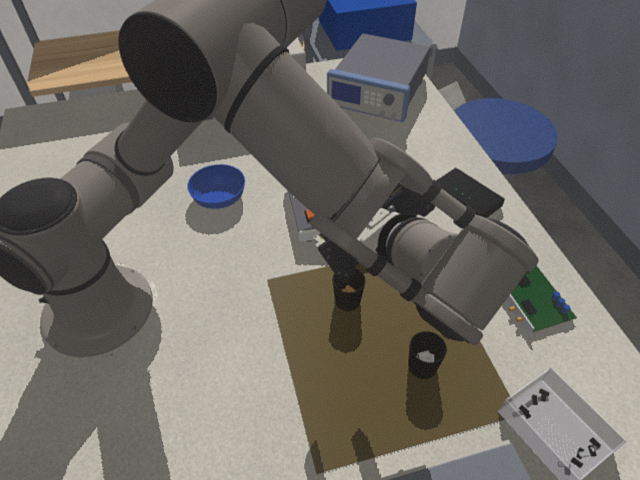

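The side view shows the gripper above the brass cup at (348,285), the tool slanted toward +y, and the bulky wrist at about (470,270), above and right of the white cup at (427,355). Before descending I'll check how tall the power supply is near the wrist.

```bash
python3 - <<'E'
from h import *
S=np.load("scene0.npz");P=cloud(vision.get_calibration("scene"),S["d"]);x,y,z=np.moveaxis(P,-1,0)
for a in np.arange(-.60,-.40,.02):
    m=(S["d"]>0)&(y>a)&(y<a+.02)&(x>.3)&(x<.75)&(z>.02)
    if m.any():print(a.round(2),m.sum(),"x",np.percentile(x[m],[2,98]).round(2),"z",np.percentile(z[m],[50,98]).round(3))
# actual current arm points near wrist: lowest z of wrist relative to its centre
p,d=vision.read_camera("scene");Q=cloud(vision.get_calibration("scene"),d);np.savez("sc2.npz",p=p,d=d)
p2,d2=vision.read_camera("side");Q2=cloud(vision.get_calibration("side"),d2)
s=telemetry.observe();R=Ro.from_euler('xyz',s['tool_rot']).as_matrix();w=s["tool_pos"]-.183*R[:,2];print("wrist",w)
for C,dd in((Q,d),(Q2,d2)):
    r=np.linalg.norm(C-w,axis=-1);m=(dd>0)&(r<.16)&(C[...,2]>.15);c=C[m]
    print(len(c),"z",np.percentile(c[:,2],[1,5]).round(3),"y",np.percentile(c[:,1],[1,5]).round(3),"x",np.percentile(c[:,0],[1,99]).round(3))
E
```

```text
-0.6 879 x [0.4 0.6] z [0.135 0.139]
-0.58 892 x [0.4  0.61] z [0.135 0.139]
-0.56 994 x [0.4  0.72] z [0.135 0.138]
-0.54 1111 x [0.4  0.75] z [0.135 0.138]
-0.52 977 x [0.4 0.7] z [0.135 0.138]
-0.5 3350 x [0.4  0.69] z [0.099 0.137]
-0.48 523 x [0.42 0.69] z [0.05  0.079]
-0.46 69 x [0.68 0.69] z [0.038 0.051]
-0.44 76 x [0.67 0.68] z [0.038 0.052]
-0.42 90 x [0.67 0.68] z [0.042 0.052]
wrist [ 0.54879642 -0.4134346   0.40399237]
7935 z [0.338 0.353] y [-0.398 -0.383] x [0.48  0.612]
14993 z [0.342 0.362] y [-0.436 -0.425] x [0.418 0.591]
```

```bash
python3 - <<'E'
from h import *
s=telemetry.observe();R=Ro.from_euler('xyz',s['tool_rot']).as_matrix();z=R[:,2]
g=np.array([.486,-.115,.056])
for nm,G in(("high",g-z*.239+[0,0,.15]),("pre",g-z*.239),("grasp",g-z*.159)):print(nm,(R.T@(G-s['tool_pos'])*1000).round(0))
E
```

```text
high [-38. -17. -61.]
pre [-164.  -63.    6.]
grasp [-164.  -63.   86.]
```

```bash
python3 -m crank '[[1,-19,-8,-30,0.12],[1,-38,-17,-61,0.24],[1,-66,-28,-46,0.343],[1,-95,-38,-30,0.343],[1,-123,-48,-16,0.343],[1,-145,-56,-4,0.343],[1,-164,-63,6,0.343],[1,-164,-63,6,0.343]]' && python3 - <<'E'
from h import *
wp()
s=telemetry.observe();R=Ro.from_euler('xyz',s['tool_rot']).as_matrix();z=R[:,2]
g=np.array([.486,-.115,.056]);print((R.T@(g-z*.159-s['tool_pos'])*1000).round(1),R[:,1].round(3))
p,d=vision.read_camera("side");cv2.imwrite("pics/s3.png",cv2.resize(p[220:420,260:580],None,fx=2.4,fy=2.4)[...,::-1])
E
```

```text
time: 17.3
tool_pos: [0.527, -0.325, 0.1624]
tool_rot: [3.127, -1.11, 1.786]
contact_force: [-0.3, 0.5, 0.3]
opening: 0.0919
grip_force: 0.0
t 17.3 p [ 0.527 -0.325  0.162] q [-0.79  1.02  1.2   0.55  1.91 -1.09] tilt 1.11 az 1.77 y_z 0.007 x_z 0.895 f [-0.3  0.5  0.3] open 0.0919
[-0.   1.2 79.9] [0.98  0.201 0.007]
```

View pics/s3.png

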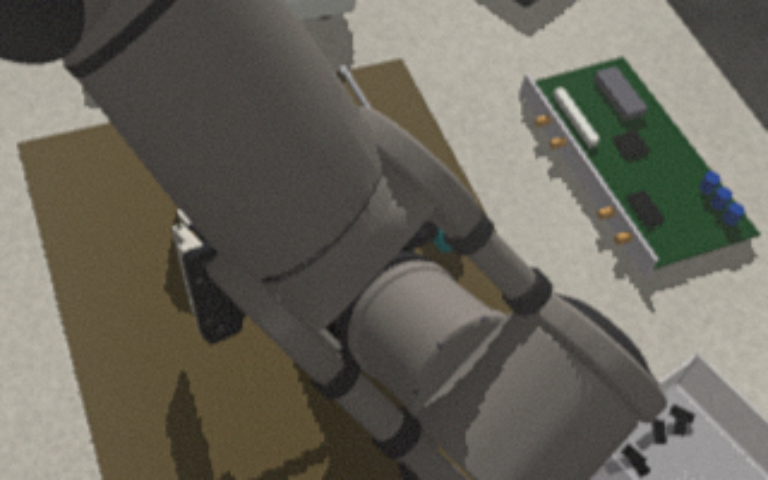

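The arm hides the cup in this view, but contact force is near zero and the pose agrees with the plan to about 1 mm. Advance and grip.

```bash
python3 -m crank '[[1,0,1,25,0],[1,0,1,50,0],[1,0,1,70,0],[1,0,1,80,0],[1,0,1,80,0],[1,0,1,80,0]]' && python3 -m crank '[[-0.2,0,0,0,0],[-0.2,0,0,0,0],[-0.2,0,0,0,0],[-0.2,0,0,0,0],[-0.2,0,0,0,0],[-0.2,0,0,0,0]]' 15 && python3 - <<'E'
from h import *
wp()
E
```

```text
time: 17.85
tool_pos: [0.5156, -0.2558, 0.1311]
tool_rot: [3.119, -1.103, 1.792]
contact_force: [-0.0, -0.5, -0.0]
opening: 0.0918
grip_force: 0.0
time: 18.35
tool_pos: [0.5149, -0.2556, 0.1292]
tool_rot: [3.125, -1.105, 1.787]
contact_force: [-0.3, -0.5, -0.5]
opening: 0.0616
grip_force: 15.0
t 18.35 p [ 0.515 -0.256  0.129] q [-0.73  1.    1.38  0.58  1.74 -1.14] tilt 1.105 az 1.77 y_z 0.008 x_z 0.894 f [-0.3 -0.5 -0.5] open 0.0616
```

The opening of 61.6 mm matches the cup's diameter at that height (61.3 mm). I'll raise the grip force, lift, and compute the carry over the bowl.

```bash
python3 -m crank '[[-0.2,0,0,0,0],[-0.2,9,0,-4,0],[-0.2,22,0,-11,0],[-0.2,45,0,-23,0],[-0.2,72,0,-36,0],[-0.2,98,0,-49,0],[-0.2,125,0,-63,0],[-0.2,143,0,-72,0],[-0.2,143,0,-72,0]]' 30 && python3 - <<'E'
from h import *
s=telemetry.observe();R=Ro.from_euler('xyz',s['tool_rot']).as_matrix();z=R[:,2];print("grasp",s['tool_pos']+.159*z)
wp(*[tuple((np.array(g)-.159*z).round(4)) for g in((.578,.155,.20),(.578,.155,.19))])
p,d=vision.read_camera("scene");cv2.imwrite("pics/s4.png",cv2.resize(p[180:400,150:490],None,fx=2.3,fy=2.3)[...,::-1])
E
```

```text
time: 19.1
tool_pos: [0.5141, -0.2558, 0.2951]
tool_rot: [3.112, -1.099, 1.799]
contact_force: [0.2, -0.3, -1.9]
opening: 0.0609
grip_force: 30.0
grasp [ 0.48662224 -0.11681218  0.22285742]
t 19.1 p [ 0.514 -0.256  0.295] q [-0.73  0.76  1.34  0.62  1.97 -0.99] tilt 1.099 az 1.77 y_z 0.013 x_z 0.891 f [ 0.2 -0.3 -1.9] open 0.0609
(np.float64(0.6054), np.float64(0.016), np.float64(0.2722)) [ 91. 144. 232.] 288.0
(np.float64(0.6054), np.float64(0.016), np.float64(0.2622)) [ 82. 143. 237.] 289.0
```

View pics/s4.png

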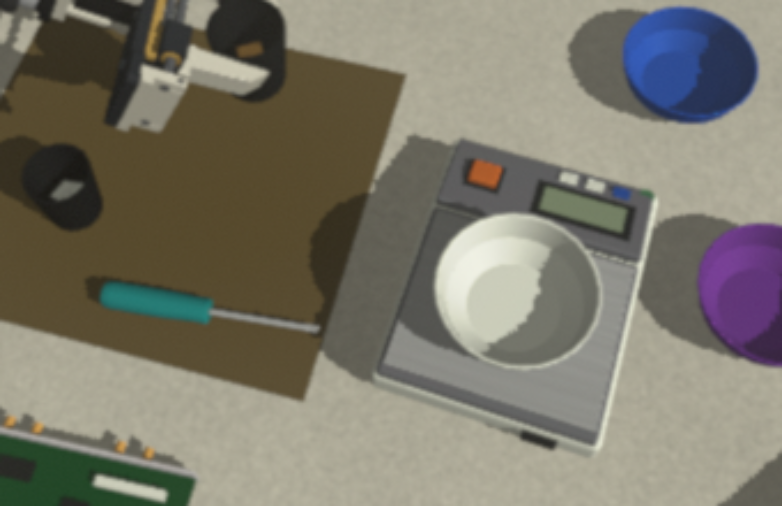

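The scene crop shows the cup held upright at (248,50) with brass visible inside, while the white cup, screwdriver, bowl and key are undisturbed. Force -1.9 N fits the loaded cup. Carry it to the bowl.

```bash
python3 -m crank '[[-0.2,4,6,10,0],[-0.2,12,18,30,0],[-0.2,22,34,55,0],[-0.2,32,50,82,0],[-0.2,42,66,108,0],[-0.2,52,82,134,0],[-0.2,62,98,160,0.05],[-0.2,72,114,184,0.12],[-0.2,80,127,206,0.22],[-0.2,86,137,221,0.34],[-0.2,90,142,230,0.46],[-0.2,91,144,232,0.58]]' && python3 - <<'E'
from h import *
s=telemetry.observe();R=Ro.from_euler('xyz',s['tool_rot']).as_matrix();z=R[:,2];print("grasp",s['tool_pos']+.159*z)
wp(tuple((np.array((.578,.155,.19))-.159*z).round(4)))
E
```

```text
time: 20.15
tool_pos: [0.605, 0.0196, 0.2654]
tool_rot: [-2.309, -0.844, 0.799]
contact_force: [-0.2, 0.3, -2.3]
opening: 0.0608
grip_force: 30.0
grasp [0.57648558 0.15895301 0.19426019]
t 20.15 p [0.605 0.02  0.265] q [-0.28  0.77  1.42  0.92  1.65 -0.18] tilt 1.107 az 1.77 y_z -0.492 x_z 0.747 f [-0.2  0.3 -2.3] open 0.0608
(np.float64(0.6066), np.float64(0.0157), np.float64(0.2611)) [-4.  4. -2.] 6.0
```

```bash
python3 -m crank '[[-0.2,0,0,0,0.12],[-0.2,0,0,0,0.24],[-0.2,0,0,0,0.36],[-0.2,0,0,0,0.48],[-0.2,0,0,0,0.6],[-0.2,0,0,0,0.72],[-0.2,0,0,0,0.84],[-0.2,0,0,0,0.96],[-0.2,0,0,0,1.08],[-0.2,0,0,0,1.2],[-0.2,0,0,0,1.32],[-0.2,0,0,0,1.44]]' && python3 -m crank '[[-0.2,0,0,0,0.12],[-0.2,0,0,0,0.24],[-0.2,0,0,0,0.36],[-0.2,0,0,0,0.48],[-0.2,0,0,0,0.6],[-0.2,0,0,0,0.72],[-0.2,0,0,0,0.84],[-0.2,0,0,0,0.96],[-0.2,0,0,0,1.08],[-0.2,0,0,0,1.12],[-0.2,0,0,0,1.12],[-0.2,0,0,0,1.12]]' && python3 - <<'E'
from h import *
s=telemetry.observe();R=Ro.from_euler('xyz',s['tool_rot']).as_matrix();z=R[:,2];print("grasp",s['tool_pos']+.159*z)
wp()
a,_=vision.read_camera("scene");b,_=vision.read_camera("side")
im=np.vstack([cv2.resize(a[220:390,290:460],(560,560))[:300*560//560+0],]);
im=np.hstack([cv2.resize(a[230:390,300:460],(400,400)),cv2.resize(b[90:250,270:430],(400,400))]);cv2.imwrite("pics/s5.png",im[...,::-1])
E
```

```text
time: 21.15
tool_pos: [0.6049, 0.0173, 0.2655]
tool_rot: [-2.078, 0.4, -0.014]
contact_force: [0.1, 0.0, -2.1]
opening: 0.0612
grip_force: 29.9
time: 22.15
tool_pos: [0.6051, 0.017, 0.2662]
tool_rot: [-3.124, 1.107, -1.352]
contact_force: [0.2, 0.2, -1.3]
opening: 0.0609
grip_force: 29.9
grasp [0.57703272 0.15634303 0.19505309]
t 22.15 p [0.605 0.017 0.266] q [-0.29  0.77  1.42  0.92  1.65  2.37] tilt 1.107 az 1.77 y_z -0.008 x_z -0.894 f [ 0.2  0.2 -1.3] open 0.0609
```

View pics/s5.png

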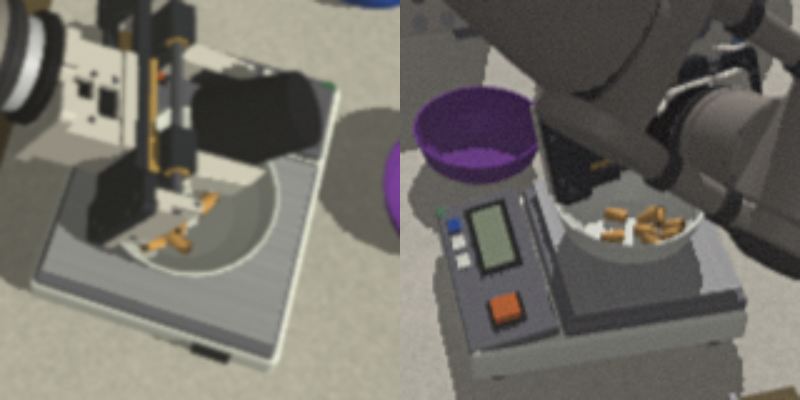

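The crops show a cluster of brass spacers in the bowl, with none on the pan and the key up. I'll shake the cup along its axis and compare the weight to see what's left.

```bash
python3 -m crank '[[-0.2,14,0,-7,0],[-0.2,-4,0,2,0],[-0.2,14,0,-7,0],[-0.2,-4,0,2,0],[-0.2,14,0,-7,0],[-0.2,-4,0,2,0],[-0.2,14,0,-7,0],[-0.2,0,0,0,0],[-0.2,0,0,0,0],[-0.2,0,0,0,0],[-0.2,0,0,0,0]]' && python3 - <<'E'
from h import *
f=[]
for i in range(4):
    a,_=vision.read_camera("side");f.append(telemetry.observe()["contact_force"][2])
print(np.round(f,2));wp()
cv2.imwrite("pics/s6.png",cv2.resize(a[150:210,320:420],(800,480),interpolation=cv2.INTER_CUBIC)[...,::-1])
E
```

```text
time: 23.17
tool_pos: [0.6055, 0.0162, 0.2676]
tool_rot: [-3.121, 1.105, -1.35]
contact_force: [0.6, -0.7, -0.6]
opening: 0.0609
grip_force: 29.9
[-0.34 -1.02 -0.69 -0.74]
t 23.37 p [0.606 0.016 0.267] q [-0.29  0.77  1.42  0.92  1.65  2.37] tilt 1.105 az 1.77 y_z -0.009 x_z -0.894 f [ 0.1  0.4 -0.7] open 0.0611
```

View pics/s6.png

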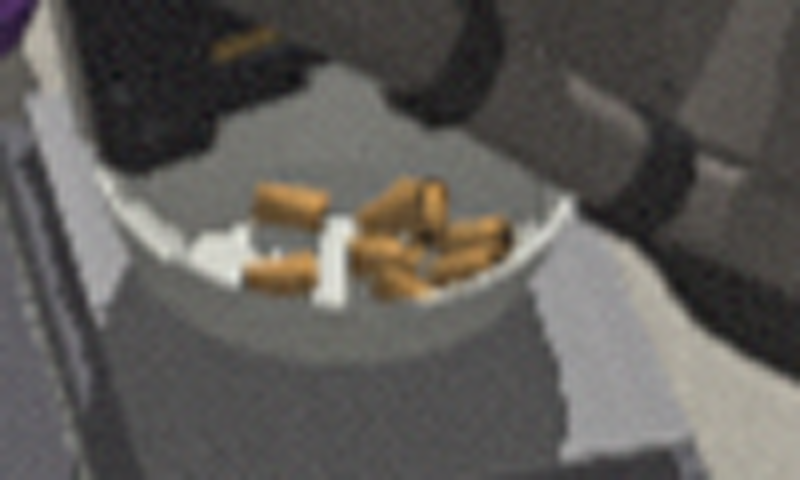

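Eight spacers can be counted in the bowl: (290,200), (395,205), (435,205), (480,235), (385,250), (460,260), (285,275) and (400,280). The force of 0.7 N equals an empty cup. Now bring the cup back.

```bash
python3 -c "
from h import *
wp((.606,.016,.297),(.514,-.256,.297))"
```

```text
t 23.37 p [0.606 0.016 0.267] q [-0.29  0.77  1.42  0.92  1.65  2.37] tilt 1.105 az 1.77 y_z -0.009 x_z -0.894 f [ 0.1  0.4 -0.7] open 0.0611
(0.606, 0.016, 0.297) [-26.  -1. -13.] 30.0
(0.514, -0.256, 0.297) [  84.  144. -236.] 289.0
```

```bash
python3 -m crank '[[-0.2,-13,0,-6,-0.05],[-0.2,-26,-1,-13,-0.15],[-0.2,-26,-1,-13,-0.27],[-0.2,-20,7,-25,-0.39],[-0.2,-8,23,-50,-0.51],[-0.2,4,39,-75,-0.63],[-0.2,16,55,-100,-0.75],[-0.2,28,71,-125,-0.87],[-0.2,40,87,-150,-0.99],[-0.2,52,103,-174,-1.11],[-0.2,64,118,-197,-1.23],[-0.2,74,131,-217,-1.35]]' && python3 - <<'E'
from h import *
wp((.5145,-.256,.297))
E
```

```text
time: 24.37
tool_pos: [0.5216, -0.2346, 0.2976]
tool_rot: [-2.045, 0.183, 0.103]
contact_force: [0.4, 0.5, -0.7]
opening: 0.0609
grip_force: 29.9
t 24.37 p [ 0.522 -0.235  0.298] q [-0.7   0.75  1.35  0.65  1.95  0.83] tilt 1.105 az 1.77 y_z -0.875 x_z -0.182 f [ 0.4  0.5 -0.7] open 0.0609
(0.5145, -0.256, 0.297) [ -9.  11. -17.] 23.0
```

```bash
python3 -m crank '[[-0.2,-5,6,-9,-0.12],[-0.2,-9,11,-17,-0.24],[-0.2,-9,11,-17,-0.36],[-0.2,-9,11,-17,-0.48],[-0.2,-9,11,-17,-0.6],[-0.2,-9,11,-17,-0.72],[-0.2,-9,11,-17,-0.84],[-0.2,-9,11,-17,-0.96],[-0.2,-9,11,-17,-1.08],[-0.2,-9,11,-17,-1.2],[-0.2,-9,11,-17,-1.32],[-0.2,-9,11,-17,-1.44]]' && python3 -m crank '[[-0.2,0,0,0,-0.12],[-0.2,0,0,0,-0.24],[-0.2,0,0,0,-0.335],[-0.2,0,0,0,-0.335],[-0.2,0,0,0,-0.335]]' && python3 - <<'E'
from h import *
wp((.5149,-.2556,.145),(.5149,-.2556,.130))
s=telemetry.observe();R=Ro.from_euler('xyz',s['tool_rot']).as_matrix();print(s['tool_pos']+.159*R[:,2])
# cup tilt check: fit dark rim/points of the cup from the scene depth
p,d=vision.read_camera("scene");C=cloud(vision.get_calibration("scene"),d);np.savez("sc7.npz",p=p,d=d)
g=s['tool_pos']+.159*R[:,2];m=(d>0)&(np.linalg.norm(C[...,:2]-g[:2],axis=-1)<.045)&(abs(C[...,2]-g[2]-.016)<.03)&(p.max(-1)<70)
q=C[m];print(len(q),np.percentile(q[:,2]-g[2],[50,90,97]).round(4))
top=q[q[:,2]>g[2]+.008];A=np.c_[top[:,:2]-g[:2],np.ones(len(top))];print("rim plane",np.linalg.lstsq(A,top[:,2]-g[2],rcond=None)[0].round(3),len(top))
E
```

```text
time: 25.37
tool_pos: [0.5152, -0.2537, 0.2972]
tool_rot: [-2.561, -1.004, 1.107]
contact_force: [-0.2, 0.9, 0.1]
opening: 0.0612
grip_force: 29.9
time: 25.78
tool_pos: [0.5152, -0.2537, 0.2973]
tool_rot: [-3.123, -1.105, 1.747]
contact_force: [-0.7, 0.5, -1.0]
opening: 0.061
grip_force: 29.9
t 25.78 p [ 0.515 -0.254  0.297] q [-0.73  0.76  1.34  0.63  1.97 -0.96] tilt 1.105 az 1.77 y_z -0.008 x_z 0.894 f [-0.7  0.5 -1. ] open 0.061
(0.5149, -0.2556, 0.145) [-137.    1.   67.] 152.0
(0.5149, -0.2556, 0.13) [-150.    1.   73.] 167.0
[ 0.4874338  -0.11431306  0.22592058]
539 [0.0047 0.0141 0.0151]
rim plane [ 0.015 -0.007  0.012] 217
```

The rim is about 15 mm above the grasp and level to within 1°, so the cup hasn't slipped. Lower it.

```bash
python3 -m crank '[[-0.2,-15,0,7,0],[-0.2,-45,0,22,0],[-0.2,-75,1,37,0],[-0.2,-105,1,52,0],[-0.2,-130,1,64,0],[-0.2,-142,1,70,0],[-0.2,-148,1,72,0],[-0.2,-150,1,73,0],[-0.2,-150,1,73,0]]' && python3 -c "
from h import *
wp((.5149,-.2556,.1295))"
```

```text
time: 26.58
tool_pos: [0.5159, -0.2558, 0.1309]
tool_rot: [-3.129, -1.105, 1.754]
contact_force: [-0.3, -0.1, -0.7]
opening: 0.061
grip_force: 29.9
t 26.58 p [ 0.516 -0.256  0.131] q [-0.73  0.99  1.38  0.58  1.75 -1.12] tilt 1.105 az 1.77 y_z -0.006 x_z 0.893 f [-0.3 -0.1 -0.7] open 0.061
(0.5149, -0.2556, 0.1295) [-1. -1.  1.] 2.0
```

```bash
python3 -m crank '[[-0.2,-1,0,0,0],[-0.2,-2,0,1,0],[-0.2,-2,0,1,0]]' && python3 -m crank '[[0.45,0,0,0,0],[0.6,0,0,0,0],[0.8,0,0,0,0],[1,0,0,0,0],[1,0,0,0,0],[1,0,0,0,0]]'
```

```text
time: 26.83
tool_pos: [0.516, -0.2558, 0.1296]
tool_rot: [-3.132, -1.104, 1.757]
contact_force: [1.3, -1.6, 1.7]
opening: 0.0611
grip_force: 29.9
time: 27.33
tool_pos: [0.5156, -0.2556, 0.1282]
tool_rot: [-3.128, -1.105, 1.753]
contact_force: [-0.3, -0.4, 0.1]
opening: 0.091
grip_force: 0.0
```

Contact was felt before the release. Retreat straight back along the fingers, then up, and check.

```bash
python3 -m crank '[[1,0,0,-15,0],[1,0,0,-45,0],[1,0,0,-75,0],[1,0,0,-100,0],[1,25,0,-115,0],[1,55,0,-130,0],[1,90,0,-148,0],[1,120,0,-163,0],[1,150,0,-178,0],[1,150,0,-178,0],[1,150,0,-178,0]]' && python3 - <<'E'
from h import *
wp()
for n in("scene","side"):
    p,d=vision.read_camera(n);C=cloud(vision.get_calibration(n),d);x,y,z=np.moveaxis(C,-1,0)
    for nm,c in(("cup",(.486,-.115)),("nylon",(.574,-.2905))):
        m=(d>0)&(z>.062)&(z<.08)&(p.max(-1)<60)&(np.hypot(x-c[0],y-c[1])<.06);q=C[m]
        if len(q)>20:print(n,nm,cv2.minEnclosingCircle(q[:,:2].astype(np.float32)),np.median(q[:,2]).round(4),len(q))
    m=(d>0)&(z>.107)&(z<.122)&(p.min(-1)>100)&(np.hypot(x-.595,y-.139)<.09);q=C[m];print(n,"bowl",cv2.minEnclosingCircle(q[:,:2].astype(np.float32)),len(q))
    if n=="scene":a=p
    else:b=p
cv2.imwrite("pics/end.png",np.hstack([cv2.resize(a[200:380,150:450],(400,300)),cv2.resize(b[130:400,250:480],(400,470))[:300]])[...,::-1] if 0 else np.vstack([np.hstack([cv2.resize(a[200:380,130:450],(533,300)),np.zeros((300,267,3),np.uint8)]),np.hstack([cv2.resize(b[140:300,260:440],(330,293)),cv2.resize(a[265:350,330:420],(310,293)),np.zeros((293,160,3),np.uint8)])])[...,::-1])
E
```

```text
time: 28.25
tool_pos: [0.5346, -0.3453, 0.3444]
tool_rot: [-3.134, -1.102, 1.759]
contact_force: [-0.6, 0.7, -1.1]
opening: 0.0922
grip_force: 0.0
t 28.25 p [ 0.535 -0.345  0.344] q [-0.8   0.84  1.03  0.64  2.2  -0.87] tilt 1.102 az 1.77 y_z -0.003 x_z 0.892 f [-0.6  0.7 -1.1] open 0.0922
scene cup ((0.48728707432746887, -0.11619069427251816), 0.03242318704724312) 0.07 219
scene nylon ((0.5745993852615356, -0.2912057936191559), 0.032358404248952866) 0.0696 244
scene bowl ((0.5949752926826477, 0.138302743434906), 0.0682760700583458) 577
side cup ((0.48053061962127686, -0.11540176719427109), 0.03178184852004051) 0.0699 133
side nylon ((0.5748583674430847, -0.29158851504325867), 0.031272925436496735) 0.0701 226
side bowl ((0.6417564153671265, 0.15229550004005432), 0.04613339900970459) 139
```

View pics/end.png

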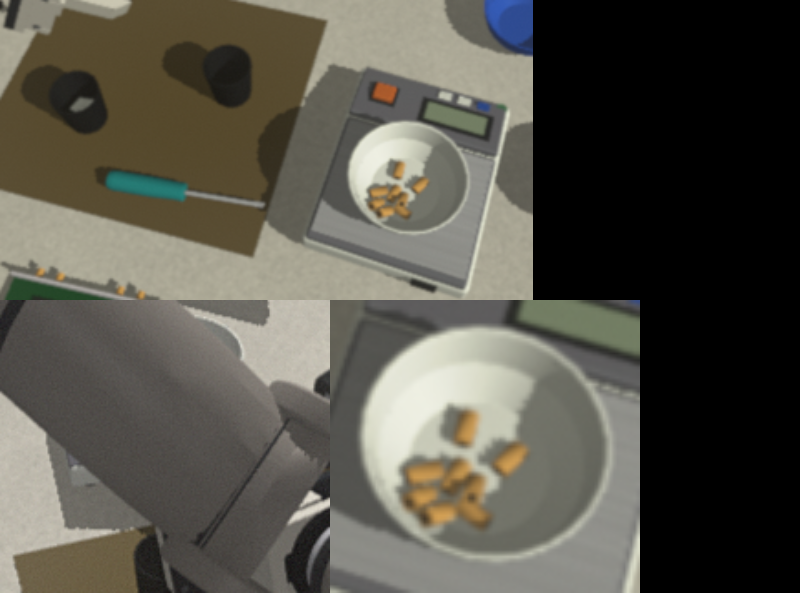

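The final picture shows the following:
- **Spacers:** all eight brass spacers are in the bowl; the close crop has them at (467,427), (510,457), (425,472), (457,472), (472,488), (420,497), (437,513) and (473,513).
- **Cup:** the emptied cup stands upright on the mat at (228,75).
- **Bowl:** its rim centre is at (0.595, 0.138), unmoved.
- **Bystanders:** the white cup and screwdriver are where they started.

The gripper is clear, so I'm handing in.

```bash
python3 -c "
from cell import ticket
print(ticket.hand_in())"
```

```text
the job is handed in; nothing more can be done
None
```

The job is handed in at about 28 s of the 64 s: I pressed and released the tare key with the bowl empty, poured all eight brass spacers into the bowl, and stood the empty cup upright on the mat, with the bowl, other cup and screwdriver where they started.

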